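Clamp a pack of birdhouse sides in the pin press

TASK

Clamp the birdhouse sides that lie on the bench as one pack in the pin press: lower every wooden side over the two locating pins so that they lie flush on one another, then lower the aluminium pressing plate over the pins on top of them. Swing the press arm over the pack until it meets its stop, and then wind the knob down clockwise, turn after turn, until the sprung pad bears firmly on the plate, with its spring pushed in by about half; let go, and leave the other things on the bench where they are.

Things in the scene. Friction and masses are not known exactly. Their poses are not given: they have to be found in the camera images.
- press: grey pin press fixed to the bench, yaw within 0.25 rad. Origin on the bench midway between its two pins. Base plate 16 mm thick, x -60 to +150, y -85 to +85 mm. Two upright steel pins, 12 mm across, at y = -55 and +55 mm, 58 mm tall above the base plate, the top 10 mm tapering to 6 mm. A 32 mm post at x = +120 mm carries the swing arm (hub top 152 mm above the bench)
- seat (a point): point on the top face of the base plate midway between the pins, 16 mm above the bench; axes as the press. The lowest side rests here
- side1: pine birdhouse side, may be absent: 60 mm (x) by 150 mm (y) by 12 mm thick, two 15 mm round through-holes on its long centre line at y = -55 and +55 mm; origin at the centre of its underside; starts flat on the bench, long side roughly along world x
- side2: pine birdhouse side, like side1, may be absent: 60 mm (x) by 150 mm (y) by 12 mm thick, two 15 mm round through-holes on its long centre line at y = -55 and +55 mm; origin at the centre of its underside; starts flat on the bench, long side roughly along world x
- side3: pine birdhouse side, like side1, may be absent: 60 mm (x) by 150 mm (y) by 12 mm thick, two 15 mm round through-holes on its long centre line at y = -55 and +55 mm; origin at the centre of its underside; starts flat on the bench, long side roughly along world x
- plate: aluminium pressing plate, 0.3 kg, always there: 60 mm (x) by 150 mm (y) by 12 mm thick, two 15 mm round through-holes on its long centre line at y = -55 and +55 mm; origin at the centre of its underside; starts flat on the bench, long side roughly along world x
- swing (a joint): angle of the swing arm about the post, rad: 0 = at its stop, spindle over the middle of the seat; grows as the arm swings aside, counter-clockwise from above, to the press's -y side (starts 1.2 to 1.6, other stop 1.9). Stays where it is left; takes about 3 N at the knob. The arm is a 30 mm wide grey bar, 115 to 140 mm above the bench
- post_axis (a point): point on the vertical axis about which the arm swings; the spindle's axis is 120 mm from it
- knob (a joint): turn of the knob, rad: 0 at the start, grows clockwise from above, which screws spindle, knob and pad down 12 mm a turn (range -3.1 to 26). Light friction (0.06 N m); stays where it is left. It is carried round as the arm swings: a gripper that holds it without turning along with the arm unscrews it a little, which does no harm
- knob_grip (a point): point on the spindle's axis at mid-height of the black, fluted, round knob (50 mm across, 32 mm tall, a white mark on top), 211 mm above the bench at knob = 0; the knob's underside is then 55 mm above the arm
- pad (a joint): how far the pad's spring is pushed in, m: 0 = free, 0.010 = fully (1.5 N per mm). The gap between the pad's black disc and the spindle's nose above it is 12 mm when free and closes as the spring is pushed in
- pad_face (a point): centre of the underside of the pad, a black disc 40 mm across below the spindle, 86 mm above the bench at knob = 0
- hammer: bystander: hammer, 260 mm long, lying; leave it alone
- screwdriver: bystander: screwdriver, 200 mm long, lying; leave it alone
- glue: bystander: white glue bottle, 56 mm across, 160 mm tall; leave it alone
- front_panel: bystander: square wooden front panel, 120 by 120 by 12 mm, one 35 mm hole in the middle, not one of the sides; leave it alone
- pot: bystander: steel pot, 80 mm across, 100 mm tall; leave it alone
- offcut: bystander: wooden offcut, 70 by 110 by 30 mm; leave it alone
There are look-alikes about, which are no part of the job. What is shaped like the side3 but black or purple is not meant.

How it is judged:
On the way, in this order (a step that is already met when the one before it is completed fails the run):
1. every wooden side on the bench lies flat on the pins (horizontal distance between each of side1, side2, side3 and seat below 0.004 m and z of each of side1, side2, side3 in the frame of seat below 0.027 m and angle between each of side1, side2, side3's own z axis and vertical below 0.04 rad and angle between the y axis of each of side1, side2, side3 and the y axis of press, either way round below 0.06 rad), for 0.2 s.
2. the pressing plate lies flat on the pins on top of the sides (horizontal distance between plate and seat below 0.004 m and z of plate in the frame of seat below 0.039 m and angle between plate's own z axis and vertical below 0.04 rad and angle between the y axis of plate and the y axis of press, either way round below 0.06 rad and z of plate in the frame of side1 above 0.008 m and z of plate in the frame of side2 above 0.008 m and z of plate in the frame of side3 above 0.008 m), for 0.2 s.
3. the arm is swung over the pack to its stop (value of joint swing below 0.04 rad), for 0.2 s.
4. the pad is wound down onto the plate and its spring pushed in at least 3 mm (value of joint pad above 0.003 m and contact force between pad and plate above 2 N), for 0.2 s.
At the end, for the whole second after the job is handed in: Every side present and, above them all, the pressing plate lie flat on the pins (centres within 4 mm of the seat, tilt under 0.04 rad, no gaps), the arm is at its stop (under 0.04 rad), the pad presses on the plate with its spring pushed in by more than 3 mm, all is at rest and released (all of step 1 and all of step 2 and all of step 4 and value of joint swing below 0.04 rad and contact force between the fingers and anything else below 0.5 N and linear speed of each of side1, side2, side3, plate below 0.02 m/s); the robot touches nothing.
It fails at once if another thing on the bench is shoved more than 3 cm (distance of any of hammer, screwdriver, glue, front_panel, pot, offcut from where it was at the start of the episode above 0.03 m).
Of side1, side2, side3 only 2 to 3 are there at a start; the rules pass over those that are not, and their reading is None.
At some moment in a run one of side1, side2, side3, plate may be knocked a few centimetres aside while the robot is not near it.
It also fails if it takes over 210 s, if anything falls off the work surface, if the arm or the gripper's body presses on something with over 40 N, if the wrist force passes 120 N, or if a joint passes its speed limit or range.

ROBOT

A 6-joint arm with a two-finger parallel gripper is mounted at the origin on the work surface. World frame = base frame: x ahead of the robot, y to its left, z up, the work surface at z = 0. Lengths are in m, angles in rad, forces in N, time in s.
With the tool pointing down it reaches from about 0.35 to 0.775 m from the base axis. Payload 5.5 kg.
Tool frame: the origin (TCP) lies at the very end of the fingers, on their centre line; the grasp point (between the pads) lies 19 mm behind it; z points along the fingers, y is the line along which they close (so a half turn about z gives the same grasp; the last joint's range is limited). The gripper opens to 85 mm and grips with 20 to 120 N. Pads are 22 mm wide; open, the fingers measure 114 mm over their backs; the gripper's body (76 mm by 85 mm) begins 54 mm behind the grasp point. The pads swing forward as they close: fully open they stand 13 mm farther back than shut.
Start: joints at [-1.28, 0.313, 0.046, 1.304, 0, 1.431], TCP at [0.24, -0.523, 0.231] pointing down, gripper open.
Joint ranges: [-2.76, 2.76], [-0.86, 1.69], [-1.03, 1.26], [-2.2, 2.34], [-1.47, 1.5], [-3.14, 3.14]. Speed limits (rad/s): [2.57, 2.57, 3.14, 3.14, 3.14, 3.14].

INTERFACE

Orientations are given as a unit quaternion [w, x, y, z].
In Python, from workcell import env, cams, ticket, spotter gives the robot as it stands.
- The arm moves only by the tool jog_arm, never from a script. Its argument "increments" is a list that holds one entry, the list of rows, each a list of 7 numbers: the shift along the tool's x, y, z in units of 0.25 m (1.0 is 0.25 m), then the turn, a rotation vector about the tool's x, y, z in units of 180 degrees (1.0 is 180 degrees), then the closure in counts, from 0 (fully open) to 255 (shut). A call has 1 to 20 rows; each row shifts and turns the commanded pose from where the row before left it, along the tool's axes as they then stand; what a row does not reach is not made up. A row lasts 1/10 s, in which the tool goes at most 50 mm and 8.59 degrees, less where a joint would pass 70% of its speed; a pose out of reach is approached as far as the arm can. A call with a number of a shift or a turn outside -1 to 1 is refused whole. A call with a gripper value outside its range is refused whole. The fingers move at their own pace and stop on an object; "force" is the grip in N (left out, the last holds). Time passes only in rows, so rows that do not move let the fingers close. It gives the time, the measured TCP pose, the force, the opening and the grip force at its end, in the units of the state.
- env.get_state(): the state, without advancing time (a new reading comes with each control period).
- cams.read_camera(name): name is "scene" or "side" or "wrist"; returns a dict with "pixels" (384x512x3 uint8, red, green, blue), "fx", "fy", "cx", "cy" (pixels), "k1" (the pictures are not rectified: a ray, as slopes to the right and down, at radius r is drawn at 1 + k1 r^2 times it, then the intrinsics apply), "xyz" and "attitude" of the camera in the world; the wrist camera has in their place "mount" (4x4, takes a point from camera to tool coordinates, whose origin is the TCP and whose axes are the flange's). Camera axes: x right, y down, z forward; pixel columns grow to the right and rows downward; lengths in m; the calibration is good to about 2 mm. A picture is of the moment at which its call begins: read the wrist's pose just before it. There is no depth.
- ticket.hand_in(): hands the job in; it is judged then, once.
Trained networks look in the newest picture that a camera, given by its name, has taken for a name from the list of things; names that differ only in an ending like _2 or _b are one class to them, and where a whole thing is asked for, a point or a joint stands for the part that bears it (a point fixed in the world has none). Each returns a list of dicts, best first, with "conf" (0 to 1); they miss things now and then, are a little off and sometimes report something else, mostly with a low value. They report only what shows in the picture. A call takes as long as a camera call. They do not tell look-alikes from the thing itself.
- spotter.find_in(target, camera): "uv" ([column, row] in pixels, amid what is visible of it).
- spotter.cut_out(target, camera): "region" (384x512 bool, what is visible of it) and "uv" ([column, row] in pixels, amid what is visible of it).
- spotter.landmark_of(target, camera): "uv" ([column, row] in pixels: a listed point, or the origin of a listed thing).
The state is a dict: "clock": time; "joint_pos": joint angles; "qvel": joint speeds; "tau": joint torques, N m; "tcp_pos": TCP position; "orientation": TCP orientation; "wrist_force": force on the tool from outside, world axes, zero at the start; "ft_torque": the same for the moment, N m; "finger_gap": finger opening in m; "grip_force": force on a finger pad.
Only numpy, scipy, OpenCV 4.12 (cv2) and the standard library are available. Lean on these libraries where they do the work, as an engineer would, in place of code of your own. Each camera call takes 0.05 s, during which the arm holds its last target. There are 200 camera calls.

## Working session

There is one attempt and no reset: what is moved stays moved. The work goes in short steps, Python scripts to look and compute and a tool call to move; the robot and the scene stay as the last step left them, time stands still between calls to the robot, and variables do not carry over. Pictures are saved under pics/ and viewed, at most 14 in all, crops included, and the job is handed in when it is done.

Besides the shell and the picture viewer there is one more tool, called after "Call:" in YAML: its name, and indented under it one key for each argument. jog_arm: Moves the arm, as the interface text tells. Shifts and turns lie within -1 to 1; 1 stands for 0.25 m of shift or 180 degrees of turn. Its arguments: {"type":"object","properties":{"increments":{"type":"array"},"force":{"type":"number"}},"required":["increments"]}

```bash
ls; mkdir -p pics; cat > h.py <<'E'
import numpy as np, cv2
from scipy.spatial.transform import Rotation as R
from workcell import env, cams, ticket, spotter
def rot(q): return R.from_quat([q[1],q[2],q[3],q[0]]).as_matrix()
def cam(name):
    s=env.get_state(); c=cams.read_camera(name)
    if 'mount' in c:
        T=np.eye(4); T[:3,:3]=rot(s['orientation']); T[:3,3]=s['tcp_pos']; M=T@np.array(c['mount'])
        c['Rm'],c['t']=M[:3,:3],M[:3,3]
    else:
        a=np.array(c['attitude']); c['Rm']=rot(a) if a.shape==(4,) else a; c['t']=np.array(c['xyz'])
    c['K']=np.array([[c['fx'],0,c['cx']],[0,c['fy'],c['cy']],[0,0,1.]]); c['d']=np.array([c['k1'],0,0,0.])
    return c
def ray(c,uv):
    p=cv2.undistortPoints(np.array(uv,float).reshape(-1,1,2),c['K'],c['d']).reshape(-1,2)
    return np.c_[p,np.ones(len(p))]@c['Rm'].T
def onz(c,uv,z):
    d=ray(c,uv); return c['t']+d*((z-c['t'][2])/d[:,2])[:,None]
def proj(c,P):
    Q=(np.atleast_2d(P)-c['t'])@c['Rm']; return cv2.projectPoints(Q,np.zeros(3),np.zeros(3),c['K'],c['d'])[0].reshape(-1,2)
def save(c,f,crop=None,k=1):
    im=c['pixels'][:,:,::-1]
    if crop: im=im[crop[1]:crop[3],crop[0]:crop[2]]
    cv2.imwrite('pics/'+f,cv2.resize(im,None,fx=k,fy=k,interpolation=cv2.INTER_CUBIC))
E
python3 - <<'E'
from h import *
ims=[]
for n in ['scene','side']:
    c=cam(n); ims.append(c['pixels']); print(n,c['t'],c['Rm'][:,2],c['fx'],c['k1'])
    for t in ['side1','plate','front_panel','offcut','hammer','screwdriver','glue','pot']:
        print(t,[(np.round(r['uv']),round(r['conf'],2),np.round(onz(c,r['uv'],.012)[0,:2],3)) for r in spotter.find_in(t,n)])
    for t in ['seat','knob_grip','post_axis','pad_face']:
        print(t,[(np.round(r['uv']),round(r['conf'],2)) for r in spotter.landmark_of(t,n)])
    save(c,n+'0.png',k=1.5)
print(env.get_state())
E
```

```text
pics
scene [1.05046323 0.61664615 1.21827682] [-0.38650401 -0.48025888 -0.78737923] 415.05695554093796 -0.15036895231270656
side1 [(array([357., 289.]), 0.95, array([0.462, 0.391])), (array([201., 152.]), 0.86, array([ 0.499, -0.412])), (array([258., 142.]), 0.83, array([ 0.288, -0.308])), (array([227., 116.]), 0.82, array([ 0.287, -0.516])), (array([224., 161.]), 0.73, array([ 0.455, -0.313])), (array([241., 200.]), 0.68, array([ 0.523, -0.123]))]
plate [(array([315., 272.]), 0.55, array([0.524, 0.26 ]))]
front_panel [(array([285., 334.]), 0.95, array([0.734, 0.349])), (array([225., 163.]), 0.43, array([ 0.46 , -0.304]))]
offcut [(array([260., 289.]), 0.79, array([0.695, 0.19 ]))]
hammer [(array([193., 219.]), 0.88, array([ 0.705, -0.165]))]
screwdriver [(array([266., 172.]), 0.57, array([ 0.364, -0.165]))]
glue [(array([222., 283.]), 0.63, array([0.775, 0.098]))]
pot [(array([192., 250.]), 0.89, array([ 0.78 , -0.063])), (array([220., 162.]), 0.34, array([ 0.47 , -0.322]))]
seat [(array([277., 215.]), 0.82)]
knob_grip [(array([236., 175.]), 0.55), (array([358., 291.]), 0.39)]
post_
[... 1521 characters left out ...]
_pos': array([-1.27956459e+00,  3.13212496e-01,  4.61058269e-02,  1.30360647e+00,
       -5.83993878e-06,  1.43124943e+00]), 'qvel': array([ 6.84442390e-05, -3.80144078e-04,  7.95027984e-04,  6.41860969e-04,
        1.45548522e-03,  2.74625864e-04]), 'tau': array([ 1.28186792e-03, -4.80459452e+01,  2.98815858e+01,  2.64869859e-04,
       -1.51983973e-04,  2.59398902e-06]), 'tcp_pos': array([ 0.24013673, -0.5224997 ,  0.23131845]), 'orientation': array([4.16934384e-05, 9.76893259e-01, 2.13727766e-01, 2.39820749e-07]), 'wrist_force': array([ 0.49679536, -0.67747857, -0.35187879]), 'ft_torque': array([ 0.01050361, -0.00541201,  0.00053368]), 'grip_force': 0.0, 'finger_gap': 0.08529457216359346}
```

View pics/scene0.png

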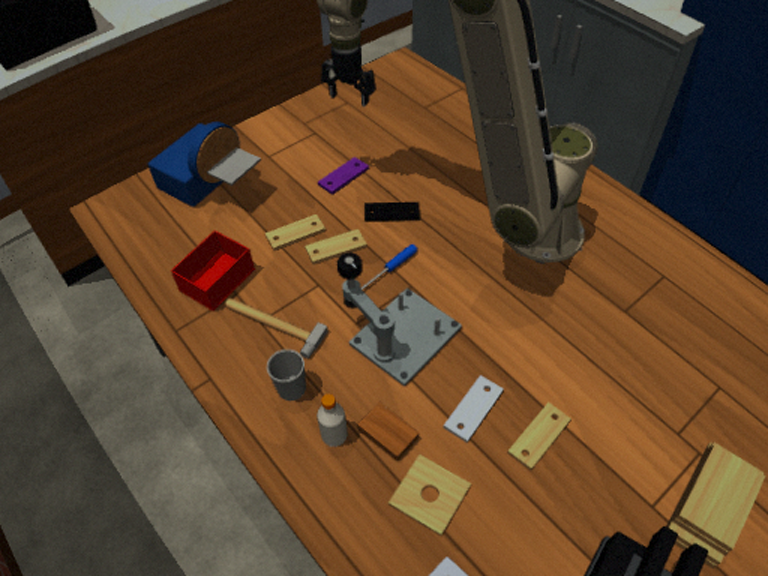

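View pics/side0.png

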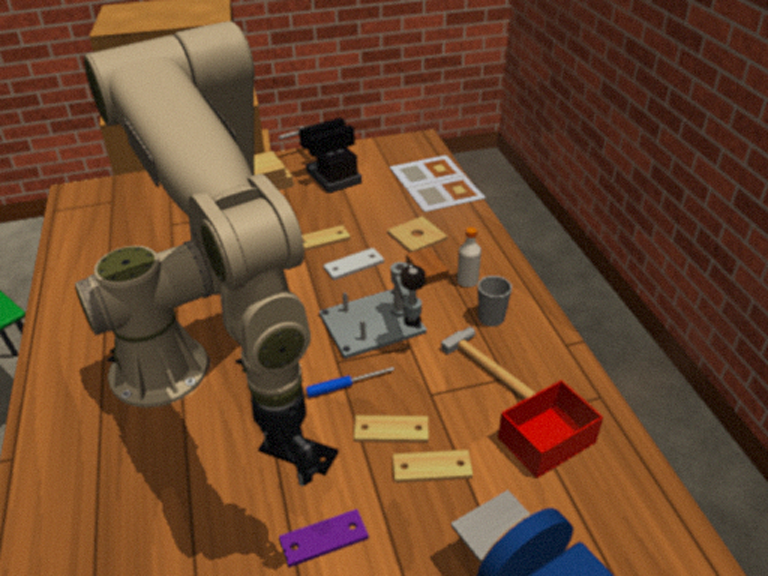

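The pine sides are at scene pixels (197,154), (224,163) and (360,290). They are pale wood with two holes. The purple one at (229,116) and the black one at (261,141) are look-alikes, and the plate is at (315,272). I'll check this in one enlarged crop.

```bash
python3 - <<'E'
from h import *
c=cam('scene'); 
a=cv2.resize(c['pixels'][105:185,165:295],None,fx=4,fy=4,interpolation=2); b=cv2.resize(c['pixels'][240:320,280:400],None,fx=4,fy=4,interpolation=2)
cv2.imwrite('pics/crop1.png',np.hstack([a[:, :400],b[:,:380]])[:,:,::-1])
for n in ['scene','side']:
    if n=='side': c=cam('side')
    for t in ['side1','plate']:
        for r in spotter.cut_out(t,n):
            ys,xs=np.nonzero(r['region']); 
            P=onz(c,np.c_[xs,ys],.012)[:,:2]
            (ctr,wh,an)=cv2.minAreaRect((P*1000).astype(np.float32))
            print(n,t,round(r['conf'],2),np.round(r['uv']),np.round(ctr),np.round(wh),round(an,1),c['pixels'][ys,xs].mean(0).round())
    for t,z in [('seat',.016),('knob_grip',.211),('post_axis',.152),('pad_face',.086)]:
        print(n,t,[np.round(onz(c,r['uv'],z)[0,:2],3) for r in spotter.landmark_of(t,n)])
c=cam('wrist'); print(np.round(c['mount'],3),c['fx'],c['k1']); 
E
```

```text
scene side1 0.9 [360. 289.] [460. 396.] [162.  66.] 6.5 [155. 137.  79.]
scene side1 0.87 [196. 153.] [ 519. -416.] [ 76. 156.] 78.1 [146. 127.  73.]
scene side1 0.8 [226. 115.] [ 283. -512.] [157.  71.] 7.5 [ 82.  28. 104.]
scene side1 0.65 [258. 142.] [ 272. -304.] [ 69. 145.] 49.7 [11.  9.  9.]
scene side1 0.55 [224. 159.] [ 467. -303.] [ 72. 155.] 73.9 [147. 128.  74.]
scene plate 0.95 [315. 275.] [520. 259.] [158.  70.] 11.9 [152. 154. 153.]
scene seat [array([0.466, 0.017])]
scene knob_grip [array([ 0.56, -0.1 ])]
scene post_axis [array([0.586, 0.035])]
scene pad_face [array([ 0.573, -0.091])]
side side1 0.85 [291. 310.] [ 514. -423.] [ 69. 151.] 76.2 [184. 152.  85.]
side side1 0.84 [213. 302.] [ 270. -316.] [ 67. 157.] 51.4 [28. 19. 14.]
side side1 0.78 [259. 288.] [ 460. -316.] [ 69. 147.] 71.9 [180. 148.  83.]
side side1 0.64 [216. 157.] [460. 388.] [136.  77.] 10.3 [174. 141.  79.]
side plate 0.88 [234. 175.] [513. 250.] [156.  82.] 13.5 [167. 161. 149.]
side seat [array([0.477, 0.019])]
side knob_grip [array([ 0.567, -0.097])]
side post_axis [array([0.593, 0.034]), array([0.654, 0.137])]
side pad_face [array([0.665, 0.07 ]), array([ 0.56 , -0.098])]
[[-0.001 -0.959 -0.285  0.074]
 [ 1.    -0.001 -0.     0.001]
 [-0.    -0.285  0.959 -0.143]
 [ 0.     0.     0.     1.   ]] 298.03685764628204 -0.06995187065028909
```

View pics/crop1.png

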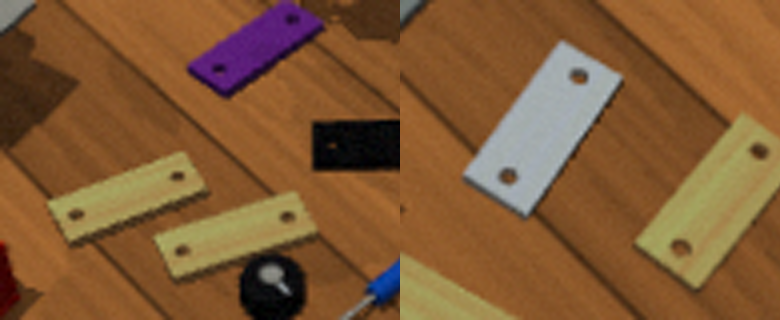

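The crop confirms three pale pine sides with two holes each. The purple and black ones are excluded, and the white-grey one is the plate. I'm moving to view the first side, A, at (0.515,-0.42).

```bash
cat >> h.py <<'E'
def phi(s=None):
    s=s or env.get_state(); r=rot(s['orientation']); return np.degrees(np.arctan2(r[1,0],r[0,0]))
def plan(x,y,z,ph=None,dxy=.03):
    s=env.get_state(); r=rot(s['orientation']); d=r.T@(np.array([x,y,z])-s['tcp_pos'])
    n=int(np.ceil(np.linalg.norm(d)/dxy)); a=0 if ph is None else -((ph-phi(s)+180)%360-180)
    m=int(np.ceil(abs(a)/8.2))
    print('t',round(s['clock'],1),'tcp',np.round(s['tcp_pos'],4),'phi',round(phi(s),2),'tilt',np.round(r[:2,2],4),'j6',round(s['joint_pos'][5],2))
    print('  total mm',np.round(d*1000,1),'units total',np.round(d/.25,4),'| n',n,'per row',np.round(d/.25/max(n,1),4),'| turn deg',round(a,2),'rows',m,'per row',round(a/180/max(m,1),5))
E
python3 -c "
from h import *
plan(.515,-.42,.25,168)"
```

```text
t 2.0 tcp [ 0.2401 -0.5225  0.2313] phi 24.68 tilt [ 0.     -0.0001] j6 1.43
  total mm [292.6  21.6 -18.7] units total [ 1.1704  0.0865 -0.0747] | n 10 per row [ 0.117   0.0087 -0.0075] | turn deg -143.32 rows 18 per row -0.04423
```

Call:
jog_arm:
  increments:
    - [[0.117,0.009,-0.008,0,0,0,0],[0.117,0.009,-0.008,0,0,0,0],[0.117,0.009,-0.008,0,0,0,0],[0.117,0.009,-0.008,0,0,0,0],[0.117,0.009,-0.008,0,0,0,0],[0.117,0.009,-0.008,0,0,0,0],[0.117,0.009,-0.008,0,0,0,0],[0.117,0.009,-0.008,0,0,0,0],[0.117,0.009,-0.008,0,0,0,0],[0.117,0.009,-0.008,0,0,0,0]]

```text
clock: 3.05
tcp_pos: [0.5164, -0.4202, 0.2514]
orientation: [0.0, 0.977, 0.214, 0.0]
wrist_force: [0.9, -0.5, 0.1]
finger_gap: 0.0855
grip_force: 0.0
```

Call:
jog_arm:
  increments:
    - [[0,0,0,0,0,-0.044,0],[0,0,0,0,0,-0.044,0],[0,0,0,0,0,-0.044,0],[0,0,0,0,0,-0.044,0],[0,0,0,0,0,-0.044,0],[0,0,0,0,0,-0.044,0],[0,0,0,0,0,-0.044,0],[0,0,0,0,0,-0.044,0],[0,0,0,0,0,-0.044,0],[0,0,0,0,0,-0.044,0],[0,0,0,0,0,-0.044,0],[0,0,0,0,0,-0.044,0],[0,0,0,0,0,-0.044,0],[0,0,0,0,0,-0.044,0],[0,0,0,0,0,-0.044,0],[0,0,0,0,0,-0.044,0],[0,0,0,0,0,-0.044,0],[0,0,0,0,0,-0.044,0]]

```text
clock: 4.85
tcp_pos: [0.5153, -0.4208, 0.2512]
orientation: [-0.0, 0.108, 0.994, 0.0]
wrist_force: [-0.3, 0.3, 0.2]
finger_gap: 0.0855
grip_force: 0.0
```

```bash
cat >> h.py <<'E'
from scipy.optimize import minimize
B=np.array([[i,j,k] for i in(-.075,.075) for j in(-.03,.03) for k in(0,.012)])
def fitbox(c,region,z0=0.):
    "pose (x,y,deg of the long side) whose silhouette covers the region best"
    m=(region>0).astype(np.uint8); cn=max(cv2.findContours(m,0,2)[0],key=cv2.contourArea); m[:]=0; cv2.drawContours(m,[cn],-1,1,-1)
    ys,xs=np.nonzero(m); (ct,wh,an)=cv2.minAreaRect((onz(c,np.c_[xs,ys],z0+.012)[:,:2]*1000).astype(np.float32))
    if wh[0]<wh[1]: an+=90
    M=cv2.resize(m*255,None,fx=4,fy=4,interpolation=1).astype(float)/255
    def cost(p):
        a=np.radians(p[2]); q=B.copy(); q[:,:2]=B[:,:2]@np.array([[np.cos(a),np.sin(a)],[-np.sin(a),np.cos(a)]])+np.array(p[:2])/1000; q[:,2]+=z0
        h=cv2.convexHull(((proj(c,q)+.5)*4-.5).astype(np.float32)); im=np.zeros(M.shape,np.uint8); cv2.fillConvexPoly(im,np.round(h*16).astype(np.int32),1,shift=4)
        return np.abs(im-M).sum()/M.sum()
    p0=np.array([*ct,an]); r=minimize(cost,p0,method='Nelder-Mead',options=dict(initial_simplex=p0+np.array([[0,0,0],[6,0,0],[0,6,0],[0,0,4]]),xatol=.05,fatol=1e-4))
    return r.x,r.fun
def look(t='side1',n='wrist',z0=0.,f=None):
    c=cam(n)
    for r in spotter.cut_out(t,n):
        ys,xs=np.nonzero(r['region'])
        if len(ys)<200: continue
        p,e=fitbox(c,r['region'],z0); print(t,round(r['conf'],2),np.round(r['uv']),'pose mm deg',np.round(p,1),'misfit',round(e,3),c['pixels'][ys,xs].mean(0).round(),'touches edge',bool(xs.min()==0 or ys.min()==0 or xs.max()==511 or ys.max()==383))
    if f: save(c,f,k=1.3)
    return c
E
python3 -c "
from h import *
c=look(f='w1.png'); print(c['t'])
plan(.515,-.42,.25,168)"
```

```text
side1 0.83 [139.  23.] pose mm deg [ 281.1 -517.7    6.6] misfit 0.023 [129.  61. 153.] touches edge True
side1 0.78 [328.  95.] pose mm deg [ 464.9 -309.6  163.4] misfit 0.03 [191. 176. 112.] touches edge False
side1 0.72 [248. 148.] pose mm deg [ 517.  -421.2  168. ] misfit 0.021 [199. 190. 122.] touches edge False
[ 0.44641916 -0.40499725  0.39401947]
t 5.0 tcp [ 0.5153 -0.4208  0.2512] phi 167.26 tilt [-0.0001  0.    ] j6 -0.58
  total mm [0.5 0.7 1.2] units total [0.0019 0.0029 0.0048] | n 1 per row [0.0019 0.0029 0.0048] | turn deg -0.74 rows 1 per row -0.0041
```

View pics/w1.png

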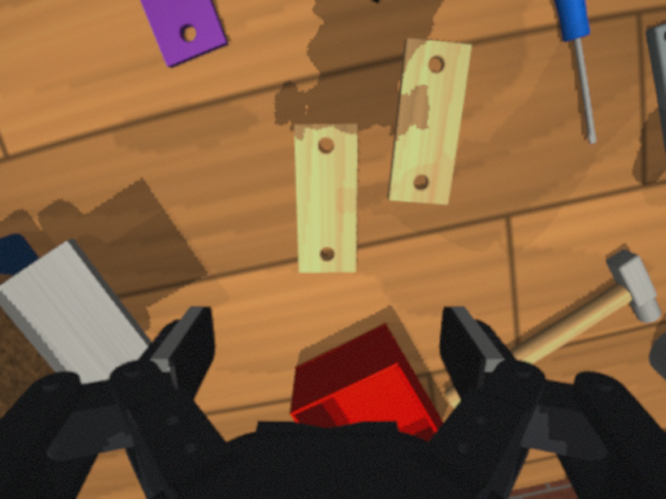

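View shows side A upright at (325,198)/1.3 and side B at (430,122)/1.3, both clear for the fingers. Lowering to side A.

Call:
jog_arm:
  increments:
    - [[-0.007,0.001,0.12,0,0,-0.004,45],[0,0,0.12,0,0,0,45],[0,0,0.12,0,0,0,45],[0,0,0.12,0,0,0,45],[0,0,0.12,0,0,0,45],[0,0,0.12,0,0,0,45],[0,0,0.1,0,0,0,45],[0,0,0.06,0,0,0,45],[0,0,0.04,0,0,0,45],[0,0,0.04,0,0,0,45],[0,0,0.02,0,0,0,45],[0,0,0,0,0,0,45]]
  force: 40

```text
clock: 6.15
tcp_pos: [0.517, -0.4209, 0.006]
orientation: [-0.0, 0.105, 0.994, 0.0]
wrist_force: [0.5, -0.4, 0.4]
finger_gap: 0.0701
grip_force: 0.0
```

```bash
python3 -c "
from h import *
plan(.517,-.4212,.0,168); look(f='w2.png')"
```

```text
t 6.2 tcp [ 0.517  -0.4209  0.006 ] phi 167.93 tilt [-0.0003  0.0002] j6 -0.59
  total mm [-0.1 -0.3  6. ] units total [-0.0004 -0.0013  0.024 ] | n 1 per row [-0.0004 -0.0013  0.024 ] | turn deg -0.07 rows 1 per row -0.00041
side1 0.94 [442. 125.] pose mm deg [ 465.4 -308.3  163.1] misfit 0.021 [180. 161. 103.] touches edge True
side1 0.7 [249. 200.] pose mm deg [ 516.2 -421.3  168.2] misfit 0.121 [176. 147.  94.] touches edge False
```

View pics/w2.png

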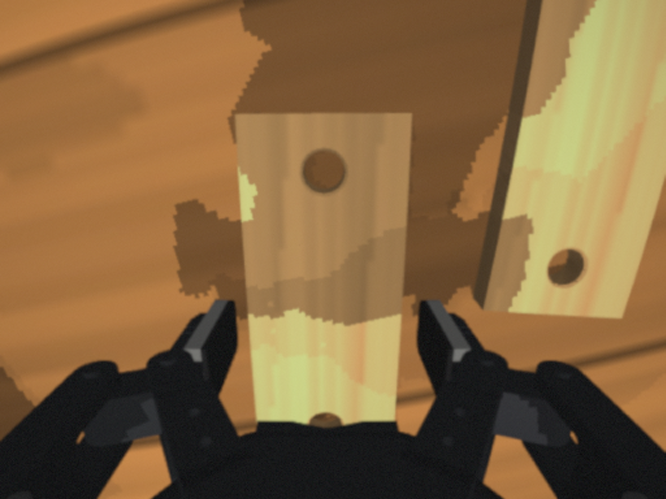

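The fingers straddle side A centrally. Feeling for the bench.

Call:
jog_arm:
  increments:
    - [[0,0,0.008,0,0,0,45],[0,0,0.008,0,0,0,45],[0,0,0.008,0,0,0,45],[0,0,0,0,0,0,45]]

```text
clock: 6.65
tcp_pos: [0.5169, -0.4208, 0.0]
orientation: [-0.0, 0.105, 0.994, 0.0]
wrist_force: [0.1, 0.5, -0.1]
finger_gap: 0.0704
grip_force: 0.0
```

Call:
jog_arm:
  increments:
    - [[0,0,0.006,0,0,0,45],[0,0,0,0,0,0,45]]

```text
clock: 6.85
tcp_pos: [0.517, -0.4209, -0.0014]
orientation: [-0.0, 0.105, 0.994, 0.0]
wrist_force: [0.2, -0.0, -0.5]
finger_gap: 0.0699
grip_force: 0.0
```

Call:
jog_arm:
  increments:
    - [[0,0,0.006,0,0,0,45],[0,0,0,0,0,0,45]]

```text
clock: 7.05
tcp_pos: [0.517, -0.4209, -0.0029]
orientation: [-0.0, 0.105, 0.994, 0.0]
wrist_force: [0.7, -0.5, 1.0]
finger_gap: 0.0706
grip_force: 0.0
```

Call:
jog_arm:
  increments:
    - [[0,0,0.006,0,0,0,45],[0,0,0,0,0,0,45]]

```text
clock: 7.25
tcp_pos: [0.517, -0.4209, -0.0044]
orientation: [-0.0, 0.105, 0.994, 0.0]
wrist_force: [0.8, 0.1, -0.4]
finger_gap: 0.0699
grip_force: 0.0
```

Call:
jog_arm:
  increments:
    - [[0,0,0,0,0,0,120],[0,0,0,0,0,0,120],[0,0,0,0,0,0,120],[0,0,0,0,0,0,120],[0,0,0,0,0,0,120]]

```text
clock: 7.75
tcp_pos: [0.5172, -0.4211, -0.004]
orientation: [0.0, 0.105, 0.994, -0.0]
wrist_force: [-0.6, 1.7, 1.7]
finger_gap: 0.0586
grip_force: 44.4
```

Call:
jog_arm:
  increments:
    - [[0,0,-0.03,0,0,0,120],[0,0,-0.08,0,0,0,120],[0,0,-0.1,0,0,0,120],[0,0,-0.12,0,0,0,120],[0,0,-0.12,0,0,0,120],[0,0,-0.12,0,0,0,120],[0,0,-0.12,0,0,0,120],[0,0,-0.12,0,0,0,120],[0,0,-0.12,0,0,0,120],[0,0,-0.12,0,0,0,120],[0,0,-0.12,0,0,0,120],[0,0,-0.06,0,0,0,120],[0,0,0,0,0,0,120]]

```text
clock: 9.05
tcp_pos: [0.5176, -0.4215, 0.3065]
orientation: [0.002, 0.105, 0.994, -0.002]
wrist_force: [0.3, -0.1, -1.6]
finger_gap: 0.0588
grip_force: 44.2
```

```bash
python3 -c "
from h import *
plan(.40,-.12,.30,98)"
```

```text
t 9.1 tcp [ 0.5176 -0.4215  0.3065] phi 167.97 tilt [ 0.0034 -0.0037] j6 -0.59
  total mm [178.  270.4   5. ] units total [0.7118 1.0816 0.02  ] | n 11 per row [0.0647 0.0983 0.0018] | turn deg 69.97 rows 9 per row 0.04319
```

Call:
jog_arm:
  increments:
    - [[0.065,0.098,0,0,0,0,120],[0.065,0.098,0,0,0,0,120],[0.065,0.098,0,0,0,0,120],[0.065,0.098,0,0,0,0,120],[0.065,0.098,0,0,0,0,120],[0.065,0.098,0,0,0,0,120],[0.065,0.098,0,0,0,0,120],[0.065,0.098,0,0,0,0,120],[0.065,0.098,0,0,0,0,120],[0.065,0.098,0,0,0,0,120],[0.065,0.098,0,0,0,0,120],[0,0,0,0,0,0.043,120],[0,0,0,0,0,0.043,120],[0,0,0,0,0,0.043,120],[0,0,0,0,0,0,120]]

```text
clock: 10.55
tcp_pos: [0.3977, -0.1196, 0.3021]
orientation: [-0.001, 0.303, 0.953, 0.0]
wrist_force: [-0.7, -0.1, -1.6]
finger_gap: 0.0586
grip_force: 44.1
```

```bash
python3 -c "
from h import *
c=look(f='w3.png',z0=.29)
for t,z in [('seat',.016),('knob_grip',.211),('post_axis',.152)]: print(t,[(np.round(r['uv']),np.round(onz(c,r['uv'],z)[0,:2],4)) for r in spotter.landmark_of(t,'wrist')])
plan(.472,.018,.30,98)"
```

```text
side1 0.9 [249. 200.] pose mm deg [ 398.1 -116.1  144.6] misfit 0.184 [170. 140.  90.] touches edge False
side1 0.89 [165. 222.] pose mm deg [ 524.2 -413.1  116.3] misfit 1.0 [190. 179. 114.] touches edge False
side1 0.73 [ 26. 237.] pose mm deg [ 275.2 -338.7   87.1] misfit 1.0 [116.  51. 141.] touches edge True
side1 0.49 [499. 202.] pose mm deg [520.6  57.9  -5.5] misfit 1.0 [121.  79.  40.] touches edge True
seat [(array([353., 133.]), array([0.4636, 0.0145]))]
knob_grip []
post_axis [(array([451., 223.]), array([0.5733, 0.0269])), (array([181., 245.]), array([ 0.4217, -0.2303]))]
t 10.8 tcp [ 0.3983 -0.1201  0.3029] phi 144.83 tilt [-0.0006  0.0002] j6 0.13
  total mm [ 19.2 155.3   2.9] units total [0.0769 0.6213 0.0116] | n 6 per row [0.0128 0.1036 0.0019] | turn deg 46.83 rows 6 per row 0.04336
```

View pics/w3.png

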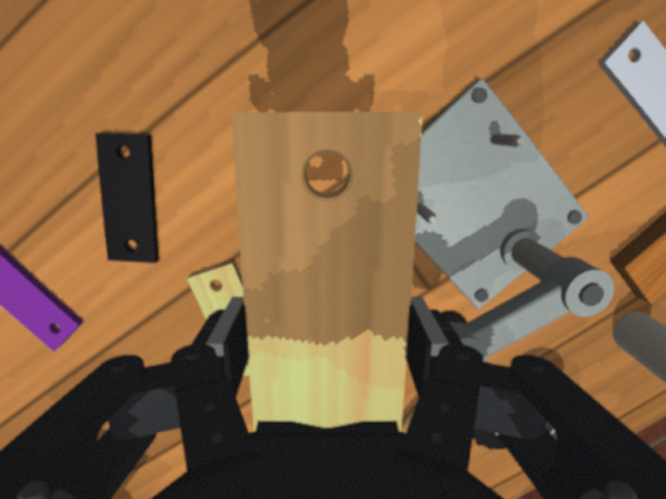

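Both pins are near (388,106) and (327,162) in raw pixels, the second partly hidden by the held side. I'm shifting 60 mm sideways so both show.

Call:
jog_arm:
  increments:
    - [[0,-0.12,0,0,0,0,120],[0,-0.12,0,0,0,0,120],[0,0,0,0,0,0,120]]

```text
clock: 11.1
tcp_pos: [0.3626, -0.1709, 0.3032]
orientation: [-0.0, 0.304, 0.953, -0.0]
wrist_force: [-0.1, 0.6, -0.7]
finger_gap: 0.059
grip_force: 44.1
```

```bash
python3 -c "
from h import *
c=cam('wrist'); s=cam('scene')
np.savez('press.npz',**{k+n:d[k] for n,d in (('w',c),('s',s)) for k in ('K','d','Rm','t')})
a=cv2.resize(c['pixels'][50:250,312:492],None,fx=3,fy=3,interpolation=2);b=cv2.resize(s['pixels'][165:290,225:318],None,fx=2.64,fy=4.8,interpolation=2)
cv2.imwrite('pics/p1.png',np.hstack([a,b])[:,:,::-1])
print(np.hstack([a,b]).shape,[r['uv'] for r in spotter.landmark_of('seat','wrist')])
"
```

```text
(600, 786, 3) [[394.2, 131.6]]
```

View pics/p1.png

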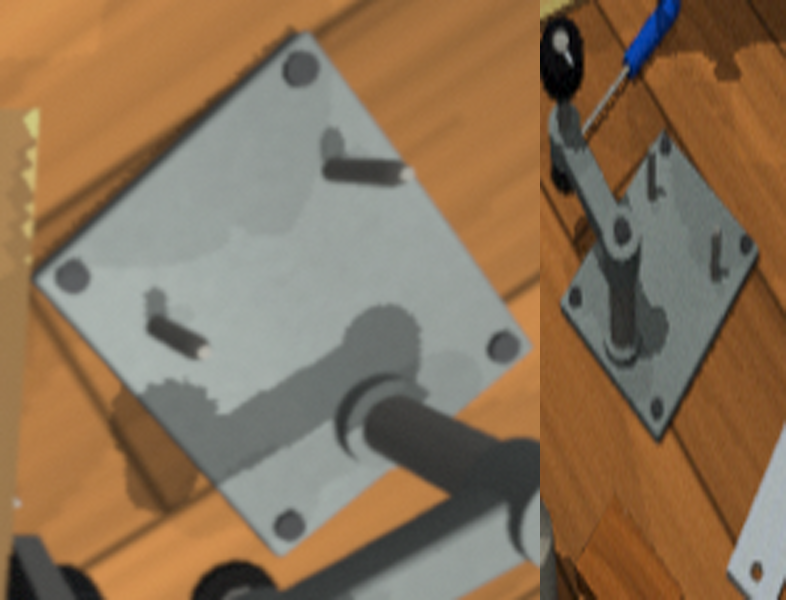

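```bash
cat > pf.py <<'E'
from h import *
from scipy.optimize import least_squares
D=np.load('press.npz'); W={k:D[k+'w'] for k in('K','d','Rm','t')}; S={k:D[k+'s'] for k in('K','d','Rm','t')}
m=[[-60,85,16],[150,85,16],[-60,-85,16],[150,-85,16],[0,55,74],[0,-55,74]]
w=np.array([[305,32],[530,345],[35,278],[278,553],[409,172],[206,353]])
w=(w+.5)/3-.5+[312,50]
s=np.array([[758,253],[660,440],[665,131],[561,303],[715,233],[651,154]])
s=(s-[540,0]+.5)/[2.64,4.8]-.5+[225,165]
m=np.array(m)/1000
def P(p):
    a=p[2]; q=m.copy(); q[:,:2]=m[:,:2]@np.array([[np.cos(a),np.sin(a)],[-np.sin(a),np.cos(a)]])+p[:2]; return q
for nm,cs in (('w',[(W,w)]),('s',[(S,s)]),('both',[(W,w),(S,s)])):
    r=least_squares(lambda p:np.concatenate([(proj(c,P(p))-u).ravel() for c,u in cs]),[.472,.018,.14],x_scale=[.01,.01,.1],diff_step=1e-4)
    print(nm,r.x,np.degrees(r.x[2]),np.round(r.fun.reshape(-1,2),1).tolist())
# pin tops by the wrist alone
t=onz(W,w[4:],.074); print('pin tops',t.round(4),t[:,:2].mean(0),np.degrees(np.arctan2(*(t[0]-t[1])[1::-1]))-90)
E
python3 pf.py
```

```text
w [0.46224479 0.01127186 0.1523206 ] 8.727327729845252 [[0.9, -2.2], [2.2, 0.8], [-1.2, 0.4], [0.6, 2.3], [-0.9, 0.3], [-0.9, -0.6]]
s [0.46312951 0.01630891 0.152916  ] 8.76144122461978 [[0.9, -0.5], [-0.7, 0.3], [-0.8, -0.1], [-0.7, 0.3], [0.9, 0.2], [0.3, -0.4]]
both [0.46230124 0.01183279 0.15281915] 8.755892610145397 [[1.2, -2.4], [2.6, 0.5], [-0.9, 0.2], [1.0, 2.2], [-0.5, 0.1], [-0.4, -0.8], [0.2, -1.4], [-1.4, -0.8], [-1.4, -0.9], [-1.3, -0.7], [0.2, -0.8], [-0.4, -1.3]]
pin tops [[ 0.4542  0.0668  0.074 ]
 [ 0.472  -0.0426  0.074 ]] [0.46311122 0.0121368 ] 9.213833449691563
```

```bash
python3 -c "
from h import *
plan(.463,.013,.30,98.9)"
```

```text
t 11.2 tcp [ 0.3639 -0.1691  0.3033] phi 144.73 tilt [0.0002 0.0002] j6 -0.02
  total mm [ 24.2 205.9   3.3] units total [0.0968 0.8237 0.0133] | n 7 per row [0.0138 0.1177 0.0019] | turn deg 45.83 rows 6 per row 0.04244
```

Call:
jog_arm:
  increments:
    - [[0.014,0.118,0,0,0,0,120],[0.014,0.118,0,0,0,0,120],[0.014,0.118,0,0,0,0,120],[0.014,0.118,0,0,0,0,120],[0.014,0.118,0,0,0,0,120],[0.014,0.118,0,0,0,0,120],[0.014,0.118,0,0,0,0,120],[0,0,0,0,0,0.0425,120],[0,0,0,0,0,0.0425,120],[0,0,0,0,0,0.0425,120],[0,0,0,0,0,0.0425,120],[0,0,0,0,0,0.0425,120],[0,0,0,0,0,0.0425,120],[0,0,0,0,0,0,120]]

```text
clock: 12.65
tcp_pos: [0.4631, 0.0147, 0.3032]
orientation: [-0.0, 0.65, 0.76, 0.0]
wrist_force: [-0.0, -0.2, -0.8]
finger_gap: 0.0588
grip_force: 44.1
```

Call:
jog_arm:
  increments:
    - [[0,0,0.12,0,0,0,120],[0,0,0.12,0,0,0,120],[0,0,0.12,0,0,0,120],[0,0,0.12,0,0,0,120],[0,0,0.12,0,0,0,120],[0,0,0.12,0,0,0,120],[0,0,0.08,0,0,0,120],[0,0,0.04,0,0,0,120],[0,0,0,0,0,0,120]]

```text
clock: 13.55
tcp_pos: [0.462, 0.0142, 0.0922]
orientation: [-0.001, 0.649, 0.76, -0.001]
wrist_force: [-0.0, 0.3, -1.0]
finger_gap: 0.059
grip_force: 44.1
```

```bash
python3 -c "
from h import *
plan(.463,.013,.085,98.9); c=cam('wrist'); save(c,'w4.png',(150,0,362,330),1.8)
a=cv2.resize(c['pixels'][40:200,170:330],None,fx=4,fy=4,interpolation=2); s=cam('side'); S=cv2.resize(s['pixels'][150:260,190:310],None,fx=5,fy=5,interpolation=2)[:,:]
a=cv2.resize(a,(400,400));S=cv2.resize(S,(400,367));cv2.imwrite('pics/w4.png',np.hstack([a,np.vstack([S,S[:33]])])[:,:,::-1])"
```

```text
t 13.6 tcp [0.462  0.0142 0.0922] phi 98.99 tilt [-0.0026  0.0004] j6 1.27
  total mm [-1.4  0.8  7.2] units total [-0.0054  0.0031  0.0286] | n 1 per row [-0.0054  0.0031  0.0286] | turn deg 0.09 rows 1 per row 0.00052
```

View pics/w4.png

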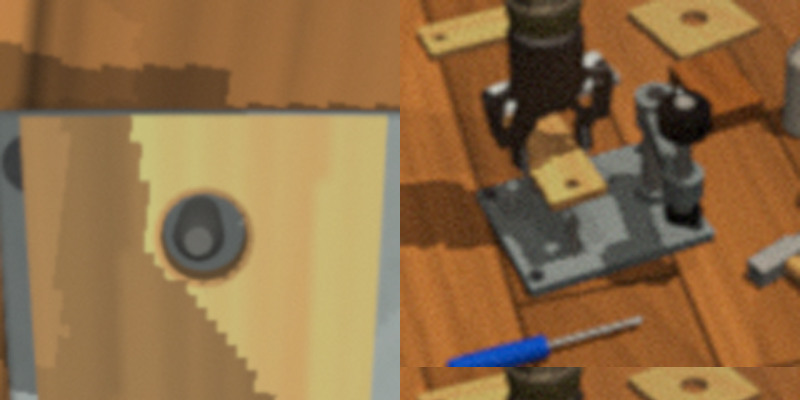

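```bash
python3 -c "
from h import *
c=cam('wrist'); f=lambda p:(np.array(p)+.5)/2.5-.5+[170,40]
h=onz(c,f([204,232]),.108); p=onz(c,f([200,241]),.074); print(h,p,(p-h)[0,:2]); print('hole expected',env.get_state()['tcp_pos'][:2]+.055*rot(env.get_state()['orientation'])[:2,0])
d=(p-h)[0]; d[2]=0; print('tool mm',rot(env.get_state()['orientation']).T@d*1000)"
```

```text
[[0.45639574 0.07119779 0.108     ]] [[0.45645857 0.06534055 0.074     ]] [ 6.28336988e-05 -5.85724074e-03]
hole expected [0.45553164 0.0680252 ]
tool mm [-5.79628516e+00 -8.45157167e-01  2.19234281e-03]
```

Pin top shows through the hole at raw (250,136), hole centre (251.6,133). The side needs about -5.5 mm along tool x. I'll correct and lower with a force check.

Call:
jog_arm:
  increments:
    - [[-0.022,-0.003,0,0,0,0,120],[0,0,0.03,0,0,0,120],[0,0,0.03,0,0,0,120],[0,0,0.02,0,0,0,120],[0,0,0.012,0,0,0,120],[0,0,0.012,0,0,0,120],[0,0,0,0,0,0,120]]

```text
clock: 14.4
tcp_pos: [0.4628, 0.0082, 0.0668]
orientation: [-0.0, 0.65, 0.76, -0.0]
wrist_force: [-0.4, 0.8, -0.6]
finger_gap: 0.0588
grip_force: 44.1
```

Call:
jog_arm:
  increments:
    - [[0,0,0.012,0,0,0,120],[0,0,0.012,0,0,0,120],[0,0,0,0,0,0,120]]

```text
clock: 14.7
tcp_pos: [0.4628, 0.0082, 0.0609]
orientation: [-0.0, 0.65, 0.76, -0.0]
wrist_force: [0.4, 0.1, -0.6]
finger_gap: 0.0587
grip_force: 44.2
```

Call:
jog_arm:
  increments:
    - [[0,0,0.02,0,0,0,120],[0,0,0.02,0,0,0,120],[0,0,0.02,0,0,0,120],[0,0,0.02,0,0,0,120],[0,0,0,0,0,0,120]]

```text
clock: 15.2
tcp_pos: [0.4625, 0.0082, 0.0403]
orientation: [-0.001, 0.65, 0.76, -0.0]
wrist_force: [-1.2, 1.0, -1.8]
finger_gap: 0.0587
grip_force: 44.0
```

Call:
jog_arm:
  increments:
    - [[0,0,0.02,0,0,0,120],[0,0,0.02,0,0,0,120],[0,0,0.02,0,0,0,120],[0,0,0.02,0,0,0,120],[0,0,0.015,0,0,0,120],[0,0,0.01,0,0,0,120],[0,0,0,0,0,0,120]]

```text
clock: 15.9
tcp_pos: [0.4626, 0.0083, 0.0144]
orientation: [-0.001, 0.65, 0.76, -0.0]
wrist_force: [-3.7, 2.5, -1.6]
finger_gap: 0.0591
grip_force: 44.1
```

Call:
jog_arm:
  increments:
    - [[0,0,0.007,0,0,0,120],[0,0,0,0,0,0,120],[0,0,0,0,0,0,0],[0,0,0,0,0,0,0],[0,0,0,0,0,0,0],[0,0,0,0,0,0,0]]

```text
clock: 16.5
tcp_pos: [0.464, 0.0078, 0.0136]
orientation: [0.001, 0.651, 0.759, 0.0]
wrist_force: [0.2, 0.2, 0.0]
finger_gap: 0.0857
grip_force: 0.0
```

Call:
jog_arm:
  increments:
    - [[0,0,-0.04,0,0,0,0],[0,0,-0.08,0,0,0,0],[0,0,-0.12,0,0,0,0],[0,0,-0.12,0,0,0,0],[0,0,-0.12,0,0,0,0],[0,0,-0.12,0,0,0,0],[0,0,-0.12,0,0,0,0],[0,0,-0.12,0,0,0,0],[0,0,-0.12,0,0,0,0],[0,0,0,0,0,0,0]]

```text
clock: 17.5
tcp_pos: [0.4653, 0.0078, 0.2583]
orientation: [0.004, 0.65, 0.76, 0.002]
wrist_force: [0.1, -0.0, -0.1]
finger_gap: 0.0852
grip_force: 0.0
```

```bash
python3 -c "
from h import *
look(z0=.016); plan(.4653,-.309,.25,163.2)
c=cam('wrist'); save(c,'w5.png',k=1.3)"
```

```text
side1 0.95 [190. 322.] pose mm deg [ 409.9 -326.6   75.9] misfit 3.56 [149. 132.  85.] touches edge False
side1 0.63 [246. 148.] pose mm deg [464.1  10.3  99. ] misfit 0.059 [187. 175. 113.] touches edge False
side1 0.25 [316. 256.] pose mm deg [ 636.1 -454.1  223.1] misfit 1.0 [44. 37. 31.] touches edge False
t 17.6 tcp [0.4636 0.008  0.2544] phi 98.84 tilt [ 0.0025 -0.0006] j6 1.26
  total mm [-313.5  -47.     4.6] units total [-1.2541 -0.1881  0.0184] | n 11 per row [-0.114  -0.0171  0.0017] | turn deg -64.36 rows 8 per row -0.04469
```

View pics/w5.png

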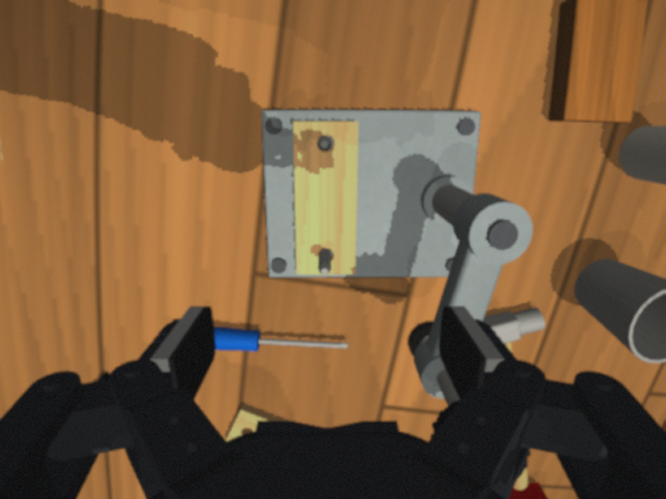

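Side A lies flat on both pins (pins at (325,142) and (325,262) in the picture). Going for side B.

Call:
jog_arm:
  increments:
    - [[-0.114,-0.017,0,0,0,0,0],[-0.114,-0.017,0,0,0,0,0],[-0.114,-0.017,0,0,0,0,0],[-0.114,-0.017,0,0,0,0,0],[-0.114,-0.017,0,0,0,0,0],[-0.114,-0.017,0,0,0,0,0],[-0.114,-0.017,0,0,0,0,0],[-0.114,-0.017,0,0,0,0,0],[-0.114,-0.017,0,0,0,0,0],[-0.114,-0.017,0,0,0,0,0],[-0.114,-0.017,0,0,0,0,0],[0,0,0,0,0,-0.0447,0],[0,0,0,0,0,-0.0447,0],[0,0,0,0,0,-0.0447,0],[0,0,0,0,0,-0.0447,0],[0,0,0,0,0,-0.0447,0],[0,0,0,0,0,-0.0447,0],[0,0,0,0,0,-0.0447,0],[0,0,0,0,0,-0.0447,0],[0,0,0,0,0,0,0]]

```text
clock: 19.65
tcp_pos: [0.4644, -0.3082, 0.2518]
orientation: [-0.001, 0.146, 0.989, 0.001]
wrist_force: [0.6, -0.4, 0.1]
finger_gap: 0.0857
grip_force: 0.0
```

```bash
python3 -c "
from h import *
look(); plan(.4653,-.309,-.004,163.2)"
```

```text
side1 0.88 [190.  29.] pose mm deg [ 270.6 -311.7  140.7] misfit 0.028 [45. 41. 40.] touches edge True
side1 0.67 [249. 153.] pose mm deg [ 465.2 -309.7  163.4] misfit 0.021 [193. 185. 118.] touches edge False
side1 0.6 [475.  92.] pose mm deg [466.7  20.7  99.5] misfit 0.036 [174. 161. 104.] touches edge True
side1 0.6 [52. 66.] pose mm deg [ 280.5 -518.1    6.6] misfit 0.023 [117.  53. 141.] touches edge True
t 19.8 tcp [ 0.4646 -0.3084  0.2522] phi 163.02 tilt [-0.0015  0.0013] j6 -0.43
  total mm [ -1.3  -0.6 256.2] units total [-0.0051 -0.0022  1.0249] | n 9 per row [-0.0006 -0.0002  0.1139] | turn deg -0.18 rows 1 per row -0.00099
```

Call:
jog_arm:
  increments:
    - [[-0.004,-0.004,0.12,0,0,-0.002,45],[0,0,0.12,0,0,0,45],[0,0,0.12,0,0,0,45],[0,0,0.12,0,0,0,45],[0,0,0.12,0,0,0,45],[0,0,0.12,0,0,0,45],[0,0,0.1,0,0,0,45],[0,0,0.08,0,0,0,45],[0,0,0.06,0,0,0,45],[0,0,0.03,0,0,0,45],[0,0,0.02,0,0,0,45],[0,0,0.01,0,0,0,45],[0,0,0,0,0,0,45]]

```text
clock: 21.05
tcp_pos: [0.466, -0.3103, -0.0014]
orientation: [0.0, 0.143, 0.99, -0.0]
wrist_force: [0.4, 0.6, -0.2]
finger_gap: 0.0703
grip_force: 0.0
```

Call:
jog_arm:
  increments:
    - [[0,0,0.005,0,0,0,45],[0,0,0,0,0,0,120],[0,0,0,0,0,0,120],[0,0,0,0,0,0,120],[0,0,0,0,0,0,120],[0,0,0,0,0,0,120],[0,0,0,0,0,0,120]]

```text
clock: 21.75
tcp_pos: [0.4663, -0.3105, -0.0021]
orientation: [0.001, 0.143, 0.99, -0.0]
wrist_force: [-0.2, 0.8, 5.9]
finger_gap: 0.0586
grip_force: 43.8
```

Call:
jog_arm:
  increments:
    - [[0,0,-0.03,0,0,0,120],[0,0,-0.08,0,0,0,120],[0,0,-0.1,0,0,0,120],[0,0,-0.12,0,0,0,120],[0,0,-0.12,0,0,0,120],[0,0,-0.12,0,0,0,120],[0,0,-0.12,0,0,0,120],[0,0,-0.12,0,0,0,120],[0,0,-0.12,0,0,0,120],[0,0,-0.12,0,0,0,120],[0,0,-0.12,0,0,0,120],[0,0,-0.06,0,0,0,120],[0,0,0,0,0,0,120]]

```text
clock: 23.05
tcp_pos: [0.4665, -0.3107, 0.3072]
orientation: [0.002, 0.143, 0.99, -0.001]
wrist_force: [1.0, -0.1, -0.8]
finger_gap: 0.0588
grip_force: 43.3
```

```bash
python3 -c "
from h import *
plan(.4628,.0075,.30,98.9)"
```

```text
t 23.1 tcp [ 0.4665 -0.3107  0.3072] phi 163.57 tilt [ 0.0034 -0.0031] j6 -0.44
  total mm [ 93.5 304.1   6.2] units total [0.3741 1.2166 0.025 ] | n 11 per row [0.034  0.1106 0.0023] | turn deg 64.67 rows 8 per row 0.04491
```

Call:
jog_arm:
  increments:
    - [[0.034,0.1105,0,0,0,0,120],[0.034,0.1105,0,0,0,0,120],[0.034,0.1105,0,0,0,0,120],[0.034,0.1105,0,0,0,0,120],[0.034,0.1105,0,0,0,0,120],[0.034,0.1105,0,0,0,0,120],[0.034,0.1105,0,0,0,0,120],[0.034,0.1105,0,0,0,0,120],[0.034,0.1105,0,0,0,0,120],[0.034,0.1105,0,0,0,0,120],[0.034,0.1105,0,0,0,0,120],[0,0,0,0,0,0.045,120],[0,0,0,0,0,0.045,120],[0,0,0,0,0,0.045,120],[0,0,0,0,0,0.045,120],[0,0,0,0,0,0.045,120],[0,0,0,0,0,0.045,120],[0,0,0,0,0,0.045,120],[0,0,0,0,0,0.045,120],[0,0,0,0,0,0,120]]

```text
clock: 25.05
tcp_pos: [0.4613, 0.008, 0.3032]
orientation: [-0.001, 0.651, 0.759, -0.001]
wrist_force: [-0.1, 0.2, -0.9]
finger_gap: 0.0591
grip_force: 43.3
```

Call:
jog_arm:
  increments:
    - [[0,0,0.12,0,0,0,120],[0,0,0.12,0,0,0,120],[0,0,0.12,0,0,0,120],[0,0,0.12,0,0,0,120],[0,0,0.12,0,0,0,120],[0,0,0.12,0,0,0,120],[0,0,0.08,0,0,0,120],[0,0,0.04,0,0,0,120],[0,0,0,0,0,0,120]]

```text
clock: 25.95
tcp_pos: [0.4604, 0.0081, 0.0929]
orientation: [-0.002, 0.65, 0.76, -0.001]
wrist_force: [-0.2, -0.3, -0.8]
finger_gap: 0.059
grip_force: 43.3
```

```bash
python3 -c "
from h import *
plan(.4628,.0075,.085,98.9)
c=cam('wrist'); save(c,'w6.png',(180,60,310,180),4)"
```

```text
t 25.9 tcp [0.4604 0.0081 0.0929] phi 98.88 tilt [-0.0036  0.0005] j6 1.26
  total mm [-0.9  2.3  7.9] units total [-0.0037  0.0092  0.0317] | n 1 per row [-0.0037  0.0092  0.0317] | turn deg -0.02 rows 1 per row -0.00013
```

View pics/w6.png

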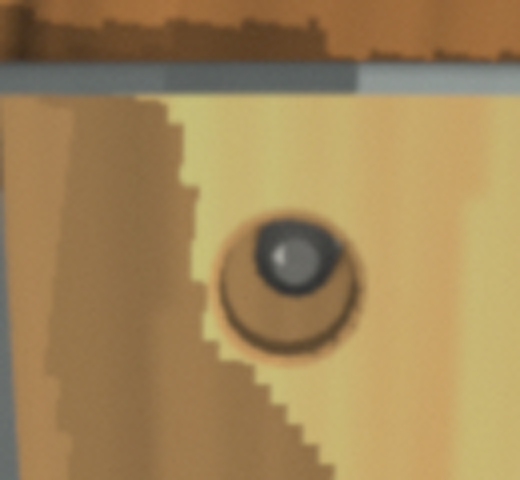

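```bash
cat > ph.py <<'E'
from h import *
import sys
def rel(hole,pin,k,off,zt):
    c=cam('wrist'); f=lambda p:(np.array(p)+.5)/k-.5+off
    d=(onz(c,f(pin),.074)-onz(c,f(hole),zt))[0]; d[2]=0; print('pin minus hole, tool mm',(rot(env.get_state()['orientation']).T@d*1000).round(2))
E
python3 -c "
from ph import *
rel([290,286],[296,258],4,[180,60],.0929+.002+.012)"
```

```text
pin minus hole, tool mm [0.2  0.85 0.  ]
```

Call:
jog_arm:
  increments:
    - [[0,0.005,0,0,0,0,120],[0,0,0.03,0,0,0,120],[0,0,0.03,0,0,0,120],[0,0,0.02,0,0,0,120],[0,0,0.012,0,0,0,120],[0,0,0.012,0,0,0,120],[0,0,0.012,0,0,0,120],[0,0,0.012,0,0,0,120],[0,0,0,0,0,0,120]]

```text
clock: 26.95
tcp_pos: [0.4629, 0.008, 0.0621]
orientation: [-0.0, 0.651, 0.759, -0.0]
wrist_force: [-0.2, 0.1, -1.3]
finger_gap: 0.059
grip_force: 43.4
```

Call:
jog_arm:
  increments:
    - [[0,0,0.02,0,0,0,120],[0,0,0.02,0,0,0,120],[0,0,0.02,0,0,0,120],[0,0,0,0,0,0,120]]

```text
clock: 27.35
tcp_pos: [0.4629, 0.0081, 0.0467]
orientation: [-0.0, 0.651, 0.759, -0.0]
wrist_force: [0.1, -0.8, -1.4]
finger_gap: 0.0586
grip_force: 43.3
```

Down another 20 mm, then release and lift.

Call:
jog_arm:
  increments:
    - [[0,0,0.02,0,0,0,120],[0,0,0.02,0,0,0,120],[0,0,0.02,0,0,0,120],[0,0,0.012,0,0,0,120],[0,0,0.006,0,0,0,120],[0,0,0,0,0,0,120]]

```text
clock: 27.95
tcp_pos: [0.463, 0.008, 0.0277]
orientation: [-0.0, 0.651, 0.759, -0.0]
wrist_force: [-1.6, 0.0, -0.3]
finger_gap: 0.059
grip_force: 43.3
```

Call:
jog_arm:
  increments:
    - [[0,0,0,0,0,0,0],[0,0,0,0,0,0,0],[0,0,0,0,0,0,0],[0,0,0,0,0,0,0],[0,0,-0.04,0,0,0,0],[0,0,-0.08,0,0,0,0],[0,0,-0.12,0,0,0,0],[0,0,-0.12,0,0,0,0],[0,0,-0.12,0,0,0,0],[0,0,-0.12,0,0,0,0],[0,0,-0.12,0,0,0,0],[0,0,-0.12,0,0,0,0],[0,0,-0.12,0,0,0,0],[0,0,0,0,0,0,0]]

```text
clock: 29.35
tcp_pos: [0.4653, 0.0078, 0.273]
orientation: [0.004, 0.651, 0.759, 0.002]
wrist_force: [-0.3, -0.2, 0.1]
finger_gap: 0.0853
grip_force: 0.0
```

```bash
python3 -c "
from h import *
look(z0=.028); look(n='scene'); plan(.460,.392,.26,187)"
```

```text
side1 0.74 [318. 162.] pose mm deg [570.7  36.  128.7] misfit 0.711 [120. 124. 119.] touches edge False
side1 0.64 [248. 148.] pose mm deg [464.2  12.2  98.9] misfit 0.033 [186. 175. 114.] touches edge False
side1 0.45 [185. 256.] pose mm deg [ 438.8 -175.8   -6.2] misfit 7.074 [ 52.  96. 158.] touches edge False
side1 0.92 [280. 207.] pose mm deg [447.8  -2.   99.9] misfit 0.108 [151. 132.  78.] touches edge False
side1 0.87 [254. 142.] pose mm deg [ 291.8 -329.6  140.4] misfit 0.425 [16. 13. 11.] touches edge False
side1 0.79 [357. 287.] pose mm deg [456.  394.2   6.5] misfit 0.07 [160. 141.  81.] touches edge False
side1 0.72 [227. 115.] pose mm deg [ 279.2 -515.4    7.7] misfit 0.11 [88. 34. 99.] touches edge False
side1 0.67 [258. 225.] pose mm deg [560.8  32.1 112. ] misfit 0.706 [82. 85. 80.] touches edge False
t 29.6 tcp [0.4627 0.0081 0.2674] phi 98.77 tilt [-0.0012  0.0001] j6 1.26
  total mm [379.8  55.9   7.4] units total [1.5192 0.2237 0.0296] | n 13 per row [0.1169 0.0172 0.0023] | turn deg -88.23 rows 11 per row -0.04456
```

Call:
jog_arm:
  increments:
    - [[0.117,0.017,0,0,0,0,0],[0.117,0.017,0,0,0,0,0],[0.117,0.017,0,0,0,0,0],[0.117,0.017,0,0,0,0,0],[0.117,0.017,0,0,0,0,0],[0.117,0.017,0,0,0,0,0],[0.117,0.017,0,0,0,0,0],[0.117,0.017,0,0,0,0,0],[0.117,0.017,0,0,0,0,0],[0.117,0.017,0,0,0,0,0],[0.117,0.017,0,0,0,0,0],[0.117,0.017,0,0,0,0,0],[0.117,0.017,0,0,0,0,0]]

```text
clock: 30.85
tcp_pos: [0.4591, 0.393, 0.2663]
orientation: [-0.0, 0.651, 0.759, -0.001]
wrist_force: [0.3, -0.4, -0.2]
finger_gap: 0.0855
grip_force: 0.0
```

Call:
jog_arm:
  increments:
    - [[0,0,0,0,0,-0.0445,0],[0,0,0,0,0,-0.0445,0],[0,0,0,0,0,-0.0445,0],[0,0,0,0,0,-0.0445,0],[0,0,0,0,0,-0.0445,0],[0,0,0,0,0,-0.0445,0],[0,0,0,0,0,-0.0445,0],[0,0,0,0,0,-0.0445,0],[0,0,0,0,0,-0.0445,0],[0,0,0,0,0,-0.0445,0],[0,0,0,0,0,-0.0445,0],[0,0,0,0,0,0,0]]

```text
clock: 32.05
tcp_pos: [0.4593, 0.3919, 0.2664]
orientation: [-0.001, -0.06, 0.998, -0.001]
wrist_force: [-0.2, -0.2, -0.2]
finger_gap: 0.0856
grip_force: 0.0
```

```bash
python3 -c "
from h import *
look(); look('plate'); plan(.458,.392,-.004,187)"
```

```text
side1 0.77 [ 10. 130.] pose mm deg [481.6 -34.2 198.6] misfit 1.0 [146. 132.  85.] touches edge True
side1 0.59 [254. 151.] pose mm deg [458.3 395.    8.1] misfit 0.024 [184. 174. 111.] touches edge False
plate 0.56 [152. 179.] pose mm deg [518.8 256.4  14. ] misfit 0.028 [179. 184. 191.] touches edge False
plate 0.39 [ 28. 176.] pose mm deg [538.2  62.6 -10.5] misfit 0.511 [109. 114. 110.] touches edge True
t 32.2 tcp [0.4596 0.3921 0.2674] phi -173.25 tilt [-0.001  -0.0008] j6 0.46
  total mm [  1.4   0.3 271.4] units total [0.0054 0.0012 1.0855] | n 10 per row [5.000e-04 1.000e-04 1.085e-01] | turn deg -0.25 rows 1 per row -0.0014
```

Call:
jog_arm:
  increments:
    - [[0.004,0.012,0.12,0,0,-0.0075,45],[0,0,0.12,0,0,0,45],[0,0,0.12,0,0,0,45],[0,0,0.12,0,0,0,45],[0,0,0.12,0,0,0,45],[0,0,0.12,0,0,0,45],[0,0,0.12,0,0,0,45],[0,0,0.1,0,0,0,45],[0,0,0.06,0,0,0,45],[0,0,0.04,0,0,0,45],[0,0,0.02,0,0,0,45],[0,0,0.015,0,0,0,45],[0,0,0.005,0,0,0,45],[0,0,0,0,0,0,45]]

```text
clock: 33.65
tcp_pos: [0.459, 0.3954, -0.0014]
orientation: [0.0, -0.072, 0.997, 0.0]
wrist_force: [-1.0, -0.3, 0.2]
finger_gap: 0.0705
grip_force: 0.0
```

```bash
python3 -c "
from h import *
plan(.4583,.395,-.002,188.1)"
```

```text
t 33.6 tcp [ 0.459   0.3954 -0.0014] phi -171.78 tilt [0.0009 0.0005] j6 0.44
  total mm [ 0.7 -0.3  0.6] units total [ 0.0028 -0.001   0.0024] | n 1 per row [ 0.0028 -0.001   0.0024] | turn deg 0.12 rows 1 per row 0.00067
```

Call:
jog_arm:
  increments:
    - [[0.003,0,0.005,0,0,0,45],[0,0,0,0,0,0,120],[0,0,0,0,0,0,120],[0,0,0,0,0,0,120],[0,0,0,0,0,0,120],[0,0,0,0,0,0,120]]

```text
clock: 34.25
tcp_pos: [0.4581, 0.3953, -0.0026]
orientation: [0.0, -0.072, 0.997, 0.0]
wrist_force: [0.2, -0.5, 5.8]
finger_gap: 0.0591
grip_force: 44.1
```

Call:
jog_arm:
  increments:
    - [[0,0,-0.03,0,0,0,120],[0,0,-0.08,0,0,0,120],[0,0,-0.1,0,0,0,120],[0,0,-0.12,0,0,0,120],[0,0,-0.12,0,0,0,120],[0,0,-0.12,0,0,0,120],[0,0,-0.12,0,0,0,120],[0,0,-0.12,0,0,0,120],[0,0,-0.12,0,0,0,120],[0,0,-0.12,0,0,0,120],[0,0,-0.12,0,0,0,120],[0,0,-0.06,0,0,0,120],[0,0,0,0,0,0,120]]

```text
clock: 35.55
tcp_pos: [0.4586, 0.3955, 0.3069]
orientation: [0.002, -0.072, 0.997, 0.001]
wrist_force: [-0.4, 0.5, -1.2]
finger_gap: 0.0587
grip_force: 43.5
```

```bash
python3 -c "
from h import *
plan(.463,.0082,.30,98.85)"
```

```text
t 35.5 tcp [0.4586 0.3955 0.3069] phi -171.77 tilt [0.0038 0.0023] j6 0.44
  total mm [  51.1 -384.     6.1] units total [ 0.2044 -1.5358  0.0242] | n 13 per row [ 0.0157 -0.1181  0.0019] | turn deg 89.38 rows 11 per row 0.04514
```

Call:
jog_arm:
  increments:
    - [[0.016,-0.118,0,0,0,0,120],[0.016,-0.118,0,0,0,0,120],[0.016,-0.118,0,0,0,0,120],[0.016,-0.118,0,0,0,0,120],[0.016,-0.118,0,0,0,0,120],[0.016,-0.118,0,0,0,0,120],[0.016,-0.118,0,0,0,0,120],[0.016,-0.118,0,0,0,0,120],[0.016,-0.118,0,0,0,0,120],[0.016,-0.118,0,0,0,0,120],[0.016,-0.118,0,0,0,0,120],[0.016,-0.118,0,0,0,0,120],[0.016,-0.118,0,0,0,0,120],[0,0,0,0,0,0,120]]

```text
clock: 36.95
tcp_pos: [0.4606, 0.0054, 0.3027]
orientation: [-0.001, -0.07, 0.998, -0.0]
wrist_force: [-1.1, 0.4, -1.0]
finger_gap: 0.0588
grip_force: 43.5
```

Call:
jog_arm:
  increments:
    - [[0,0,0,0,0,0.045,120],[0,0,0,0,0,0.045,120],[0,0,0,0,0,0.045,120],[0,0,0,0,0,0.045,120],[0,0,0,0,0,0.045,120],[0,0,0,0,0,0.045,120],[0,0,0,0,0,0.045,120],[0,0,0,0,0,0.045,120],[0,0,0,0,0,0.045,120],[0,0,0,0,0,0.045,120],[0,0,0,0,0,0.045,120],[0,0,0,0,0,0,120]]

```text
clock: 38.15
tcp_pos: [0.4606, 0.0087, 0.3032]
orientation: [-0.001, 0.648, 0.761, -0.0]
wrist_force: [0.1, -0.2, -0.8]
finger_gap: 0.0587
grip_force: 43.5
```

Call:
jog_arm:
  increments:
    - [[0,0,0.12,0,0,0,120],[0,0,0.12,0,0,0,120],[0,0,0.12,0,0,0,120],[0,0,0.12,0,0,0,120],[0,0,0.12,0,0,0,120],[0,0,0.12,0,0,0,120],[0,0,0.08,0,0,0,120],[0,0,0.03,0,0,0,120],[0,0,0,0,0,0,120]]

```text
clock: 39.05
tcp_pos: [0.46, 0.0085, 0.0956]
orientation: [-0.001, 0.648, 0.762, -0.001]
wrist_force: [-0.4, 0.5, -0.1]
finger_gap: 0.0588
grip_force: 43.5
```

```bash
python3 -c "
from h import *
plan(.463,.0082,.085,98.85)
c=cam('wrist'); save(c,'w7.png',(180,60,310,180),4)"
```

```text
t 39.0 tcp [0.46   0.0085 0.0956] phi 99.26 tilt [-0.0028  0.0005] j6 1.25
  total mm [-0.7  2.9 10.6] units total [-0.003   0.0116  0.0426] | n 1 per row [-0.003   0.0116  0.0426] | turn deg 0.41 rows 1 per row 0.00226
```

View pics/w7.png

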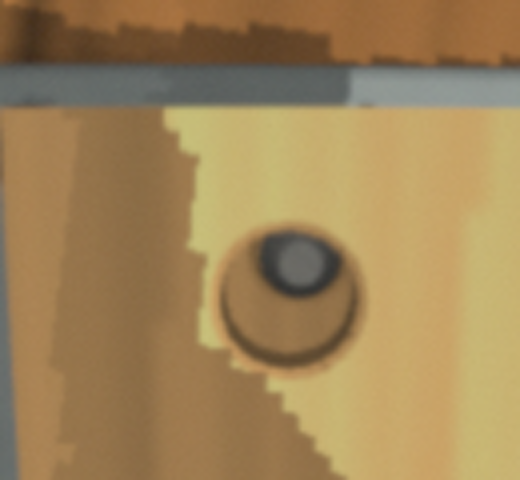

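```bash
python3 -c "
from ph import *
rel([289,298],[299,264],4,[180,60],.0956+.0026+.012)"
```

```text
pin minus hole, tool mm [0.37 1.41 0.  ]
```

The pin top is at (299,264) and the hole at (289,298), so only about 1–2 mm off. Correcting and lowering.

Call:
jog_arm:
  increments:
    - [[0,0.008,0,0,0,0.002,120],[0,0,0.03,0,0,0,120],[0,0,0.03,0,0,0,120],[0,0,0.03,0,0,0,120],[0,0,0.012,0,0,0,120],[0,0,0.012,0,0,0,120],[0,0,0.012,0,0,0,120],[0,0,0.012,0,0,0,120],[0,0,0,0,0,0,120]]

```text
clock: 40.05
tcp_pos: [0.4628, 0.0084, 0.0619]
orientation: [-0.0, 0.651, 0.759, -0.0]
wrist_force: [-1.2, 0.4, -1.0]
finger_gap: 0.0587
grip_force: 43.6
```

Call:
jog_arm:
  increments:
    - [[0,0,0.02,0,0,0,120],[0,0,0.02,0,0,0,120],[0,0,0,0,0,0,120]]

```text
clock: 40.35
tcp_pos: [0.4625, 0.0085, 0.0514]
orientation: [-0.001, 0.651, 0.759, -0.0]
wrist_force: [-2.5, 1.5, -2.8]
finger_gap: 0.0589
grip_force: 43.4
```

Call:
jog_arm:
  increments:
    - [[0,0,0.02,0,0,0,120],[0,0,0.015,0,0,0,120],[0,0,0.01,0,0,0,120],[0,0,0.005,0,0,0,120],[0,0,0,0,0,0,120]]

```text
clock: 40.85
tcp_pos: [0.4626, 0.0086, 0.0394]
orientation: [-0.001, 0.651, 0.759, -0.0]
wrist_force: [-4.6, 2.9, 1.0]
finger_gap: 0.0587
grip_force: 43.7
```

Call:
jog_arm:
  increments:
    - [[0,0,0,0,0,0,0],[0,0,0,0,0,0,0],[0,0,0,0,0,0,0],[0,0,0,0,0,0,0],[0,0,-0.04,0,0,0,0],[0,0,-0.08,0,0,0,0],[0,0,-0.12,0,0,0,0],[0,0,-0.12,0,0,0,0],[0,0,-0.12,0,0,0,0],[0,0,-0.12,0,0,0,0],[0,0,-0.12,0,0,0,0],[0,0,-0.12,0,0,0,0],[0,0,-0.12,0,0,0,0],[0,0,0,0,0,0,0]]

```text
clock: 42.25
tcp_pos: [0.4652, 0.008, 0.2848]
orientation: [0.004, 0.651, 0.759, 0.002]
wrist_force: [0.6, 0.1, -0.2]
finger_gap: 0.0855
grip_force: 0.0
```

```bash
python3 -c "
from h import *
look(z0=.04); look('plate',n='scene'); plan(.519,.257,.26,194)"
```

```text
side1 0.9 [248. 149.] pose mm deg [464.3  10.5  99.2] misfit 0.035 [190. 179. 115.] touches edge False
side1 0.49 [338. 309.] pose mm deg [ 650.9 -247.3  117.3] misfit 1.814 [29. 26. 24.] touches edge False
plate 0.97 [316. 274.] pose mm deg [517.2 257.1  15.5] misfit 0.087 [156. 156. 151.] touches edge False
plate 0.69 [191. 216.] pose mm deg [ 694.3 -162.3  111. ] misfit 0.76 [134. 112.  75.] touches edge False
t 42.5 tcp [0.4627 0.0084 0.2791] phi 98.77 tilt [-0.0011  0.    ] j6 1.26
  total mm [237.1  93.6  19.1] units total [0.9484 0.3744 0.0763] | n 9 per row [0.1054 0.0416 0.0085] | turn deg -95.23 rows 12 per row -0.04409
```

Call:
jog_arm:
  increments:
    - [[0.105,0.0415,0.005,0,0,0,0],[0.105,0.0415,0.005,0,0,0,0],[0.105,0.0415,0.005,0,0,0,0],[0.105,0.0415,0.005,0,0,0,0],[0.105,0.0415,0.005,0,0,0,0],[0.105,0.0415,0.005,0,0,0,0],[0.105,0.0415,0.005,0,0,0,0],[0.105,0.0415,0.005,0,0,0,0],[0.105,0.0415,0.005,0,0,0,0]]

```text
clock: 43.35
tcp_pos: [0.5188, 0.257, 0.2668]
orientation: [-0.001, 0.651, 0.759, -0.001]
wrist_force: [1.4, 0.9, 0.9]
finger_gap: 0.0852
grip_force: 0.0
```

Call:
jog_arm:
  increments:
    - [[0,0,0,0,0,-0.044,0],[0,0,0,0,0,-0.044,0],[0,0,0,0,0,-0.044,0],[0,0,0,0,0,-0.044,0],[0,0,0,0,0,-0.044,0],[0,0,0,0,0,-0.044,0],[0,0,0,0,0,-0.044,0],[0,0,0,0,0,-0.044,0],[0,0,0,0,0,-0.044,0],[0,0,0,0,0,-0.044,0],[0,0,0,0,0,-0.044,0],[0,0,0,0,0,-0.044,0],[0,0,0,0,0,0,0]]

```text
clock: 44.65
tcp_pos: [0.5188, 0.2558, 0.267]
orientation: [-0.001, -0.12, 0.993, -0.0]
wrist_force: [-0.0, -0.2, 0.1]
finger_gap: 0.0854
grip_force: 0.0
```

```bash
python3 -c "
from h import *
look('plate'); plan(.519,.257,-.002,194)"
```

```text
plate 0.83 [251. 147.] pose mm deg [518.2 257.   14.3] misfit 0.026 [184. 188. 195.] touches edge False
plate 0.71 [ 79. 126.] pose mm deg [557.5  22.7 -49.9] misfit 0.702 [114. 118. 114.] touches edge True
t 44.8 tcp [0.519  0.2559 0.2675] phi -166.38 tilt [-0.0019 -0.0007] j6 0.08
  total mm [ -0.8   1.1 269.5] units total [-0.0033  0.0046  1.0778] | n 9 per row [-0.0004  0.0005  0.1198] | turn deg -0.38 rows 1 per row -0.00209
```

Call:
jog_arm:
  increments:
    - [[0.002,0.005,0.12,0,0,-0.004,45],[0,0,0.12,0,0,0,45],[0,0,0.12,0,0,0,45],[0,0,0.12,0,0,0,45],[0,0,0.12,0,0,0,45],[0,0,0.12,0,0,0,45],[0,0,0.12,0,0,0,45],[0,0,0.1,0,0,0,45],[0,0,0.06,0,0,0,45],[0,0,0.04,0,0,0,45],[0,0,0.02,0,0,0,45],[0,0,0.015,0,0,0,45],[0,0,0.004,0,0,0,45],[0,0,0,0,0,0,45]]
  force: 60

```text
clock: 46.15
tcp_pos: [0.5192, 0.2573, -0.0006]
orientation: [0.001, -0.126, 0.992, 0.0]
wrist_force: [0.2, -0.3, 0.8]
finger_gap: 0.0704
grip_force: 0.0
```

```bash
python3 -c "
from h import *
plan(.5182,.257,-.003,194.3)"
```

```text
t 46.1 tcp [ 0.5192  0.2573 -0.0006] phi -165.49 tilt [0.0011 0.0003] j6 0.07
  total mm [ 1.  -0.1  2.4] units total [ 0.0042 -0.0002  0.0095] | n 1 per row [ 0.0042 -0.0002  0.0095] | turn deg 0.21 rows 1 per row 0.00119
```

Call:
jog_arm:
  increments:
    - [[0.004,0,0.008,0,0,0,45],[0,0,0,0,0,0,130],[0,0,0,0,0,0,130],[0,0,0,0,0,0,130],[0,0,0,0,0,0,130],[0,0,0,0,0,0,130]]

```text
clock: 46.75
tcp_pos: [0.518, 0.257, -0.0025]
orientation: [0.0, -0.126, 0.992, 0.0]
wrist_force: [-1.7, -1.0, 5.7]
finger_gap: 0.0582
grip_force: 65.5
```

Call:
jog_arm:
  increments:
    - [[0,0,-0.03,0,0,0,130],[0,0,-0.08,0,0,0,130],[0,0,-0.1,0,0,0,130],[0,0,-0.12,0,0,0,130],[0,0,-0.12,0,0,0,130],[0,0,-0.12,0,0,0,130],[0,0,-0.12,0,0,0,130],[0,0,-0.12,0,0,0,130],[0,0,-0.12,0,0,0,130],[0,0,-0.12,0,0,0,130],[0,0,-0.12,0,0,0,130],[0,0,-0.06,0,0,0,130],[0,0,0,0,0,0,130]]

```text
clock: 48.05
tcp_pos: [0.5185, 0.2572, 0.3067]
orientation: [0.002, -0.126, 0.992, 0.0]
wrist_force: [1.0, -0.7, -3.6]
finger_gap: 0.0585
grip_force: 65.3
```

```bash
python3 -c "
from h import *
plan(.463,.0083,.30,98.8)"
```

```text
t 48.0 tcp [0.5185 0.2572 0.3067] phi -165.47 tilt [0.0038 0.0011] j6 0.07
  total mm [ 116.2 -227.     6.2] units total [ 0.4649 -0.9079  0.0247] | n 9 per row [ 0.0517 -0.1009  0.0027] | turn deg 95.73 rows 12 per row 0.04432
```

Call:
jog_arm:
  increments:
    - [[0.0515,-0.101,0,0,0,0,130],[0.0515,-0.101,0,0,0,0,130],[0.0515,-0.101,0,0,0,0,130],[0.0515,-0.101,0,0,0,0,130],[0.0515,-0.101,0,0,0,0,130],[0.0515,-0.101,0,0,0,0,130],[0.0515,-0.101,0,0,0,0,130],[0.0515,-0.101,0,0,0,0,130],[0.0515,-0.101,0,0,0,0,130],[0,0,0,0,0,0,130]]

```text
clock: 49.05
tcp_pos: [0.4611, 0.0055, 0.3027]
orientation: [-0.002, -0.125, 0.992, -0.0]
wrist_force: [-0.1, 0.9, -3.1]
finger_gap: 0.0577
grip_force: 65.5
```

Call:
jog_arm:
  increments:
    - [[0,0,0,0,0,0.0443,130],[0,0,0,0,0,0.0443,130],[0,0,0,0,0,0.0443,130],[0,0,0,0,0,0.0443,130],[0,0,0,0,0,0.0443,130],[0,0,0,0,0,0.0443,130],[0,0,0,0,0,0.0443,130],[0,0,0,0,0,0.0443,130],[0,0,0,0,0,0.0443,130],[0,0,0,0,0,0.0443,130],[0,0,0,0,0,0.0443,130],[0,0,0,0,0,0.0443,130],[0,0,0,0,0,0,130]]

```text
clock: 50.35
tcp_pos: [0.462, 0.0084, 0.303]
orientation: [-0.001, 0.65, 0.76, -0.001]
wrist_force: [0.2, -0.6, -2.7]
finger_gap: 0.0581
grip_force: 65.5
```

Call:
jog_arm:
  increments:
    - [[0,0,0.12,0,0,0,130],[0,0,0.12,0,0,0,130],[0,0,0.12,0,0,0,130],[0,0,0.12,0,0,0,130],[0,0,0.12,0,0,0,130],[0,0,0.12,0,0,0,130],[0,0,0.08,0,0,0,130],[0,0,0.03,0,0,0,130],[0,0,0,0,0,0,130]]

```text
clock: 51.25
tcp_pos: [0.4614, 0.0082, 0.0956]
orientation: [-0.001, 0.65, 0.76, -0.001]
wrist_force: [-0.9, 0.1, -3.0]
finger_gap: 0.0581
grip_force: 65.5
```

```bash
python3 -c "
from h import *
plan(.463,.0083,.085,98.85)
c=cam('wrist'); save(c,'w8.png',(180,60,310,180),4)"
```

```text
t 51.2 tcp [0.4614 0.0082 0.0956] phi 98.96 tilt [-0.003   0.0005] j6 1.26
  total mm [-0.2  1.7 10.6] units total [-0.0007  0.0067  0.0423] | n 1 per row [-0.0007  0.0067  0.0423] | turn deg 0.11 rows 1 per row 0.00062
```

View pics/w8.png

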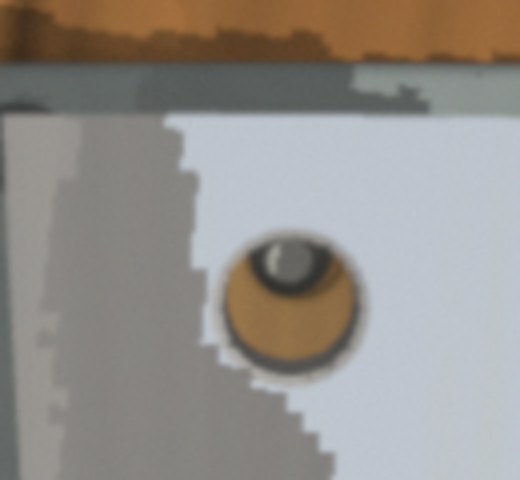

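```bash
python3 -c "
from ph import *
rel([290,306],[292,261],4,[180,60],.0956+.0025+.012)"
```

```text
pin minus hole, tool mm [ 1.65  0.34 -0.  ]
```

Pin top (292,261), hole (290,306): plate 1.6 mm off along x. Correcting and lowering.

Call:
jog_arm:
  increments:
    - [[0.005,0.003,0,0,0,0,130],[0,0,0.03,0,0,0,130],[0,0,0.03,0,0,0,130],[0,0,0.03,0,0,0,130],[0,0,0.012,0,0,0,130],[0,0,0.012,0,0,0,130],[0,0,0.012,0,0,0,130],[0,0,0,0,0,0,130]]

```text
clock: 52.15
tcp_pos: [0.4629, 0.0092, 0.0649]
orientation: [-0.0, 0.65, 0.76, -0.0]
wrist_force: [-0.0, -0.1, -3.2]
finger_gap: 0.0581
grip_force: 65.5
```

Call:
jog_arm:
  increments:
    - [[0,0,0.012,0,0,0,130],[0,0,0.012,0,0,0,130],[0,0,0.012,0,0,0,130],[0,0,0,0,0,0,130]]

```text
clock: 52.55
tcp_pos: [0.4624, 0.0094, 0.0557]
orientation: [-0.001, 0.65, 0.76, -0.0]
wrist_force: [-2.9, 0.5, -2.2]
finger_gap: 0.0581
grip_force: 65.5
```

Call:
jog_arm:
  increments:
    - [[0,0,0.012,0,0,0,130],[0,0,0.008,0,0,0,130],[0,0,0.004,0,0,0,130],[0,0,0,0,0,0,130]]

```text
clock: 52.95
tcp_pos: [0.4624, 0.0094, 0.0499]
orientation: [-0.001, 0.65, 0.76, -0.0]
wrist_force: [-3.6, 1.5, -2.8]
finger_gap: 0.0581
grip_force: 65.7
```

Call:
jog_arm:
  increments:
    - [[0,0,0,0,0,0,0],[0,0,0,0,0,0,0],[0,0,0,0,0,0,0],[0,0,0,0,0,0,0],[0,0,-0.04,0,0,0,0],[0,0,-0.08,0,0,0,0],[0,0,-0.12,0,0,0,0],[0,0,-0.12,0,0,0,0],[0,0,-0.12,0,0,0,0],[0,0,-0.12,0,0,0,0],[0,0,-0.12,0,0,0,0],[0,0,-0.12,0,0,0,0],[0,0,-0.12,0,0,0,0],[0,0,0,0,0,0,0]]

```text
clock: 54.35
tcp_pos: [0.4651, 0.0089, 0.2953]
orientation: [0.004, 0.65, 0.76, 0.002]
wrist_force: [0.6, 0.1, 0.5]
finger_gap: 0.0855
grip_force: 0.0
```

```bash
python3 -c "
from h import *
look('plate',z0=.052)
for n in ['scene','side','wrist']:
    c=cam(n)
    a=cv2.resize(c['pixels'][150:260,215:315] if n!='wrist' else c['pixels'][40:260,170:390],(266,300) if n!='wrist' else (266,266),interpolation=2)
    globals()[n]=a
    for t,z in [('knob_grip',.211)]: print(n,[(np.round(r['uv']),round(r['conf'],2),np.round(onz(c,r['uv'],z)[0,:2],4)) for r in spotter.landmark_of(t,n)])
    for r in spotter.cut_out('knob_grip',n): print('  cut',np.round(r['uv']),round(r['conf'],2),r['region'].sum())
cv2.imwrite('pics/c1.png',np.hstack([scene,side,np.vstack([wrist,wrist[:34]])])[:,:,::-1])
plan(.5663,-.0977,.30,98.8)"
```

```text
plate 0.64 [247. 150.] pose mm deg [464.2  10.   98.7] misfit 0.03 [187. 193. 200.] touches edge False
scene [(array([233., 177.]), 0.64, array([ 0.5731, -0.0897]))]
  cut [234. 176.] 0.61 247
side [(array([280., 185.]), 0.75, array([ 0.5887, -0.0958]))]
  cut [277. 186.] 0.79 247
wrist [(array([350., 312.]), 0.96, array([ 0.5703, -0.0886]))]
  cut [335. 307.] 0.65 917
  cut [346. 214.] 0.46 5812
t 54.9 tcp [0.4629 0.0092 0.2898] phi 98.84 tilt [-0.001   0.0001] j6 1.26
  total mm [-121.6   85.8  -10.3] units total [-0.4863  0.3431 -0.0413] | n 5 per row [-0.0973  0.0686 -0.0083] | turn deg 0.04 rows 1 per row 0.00024
```

View pics/c1.png

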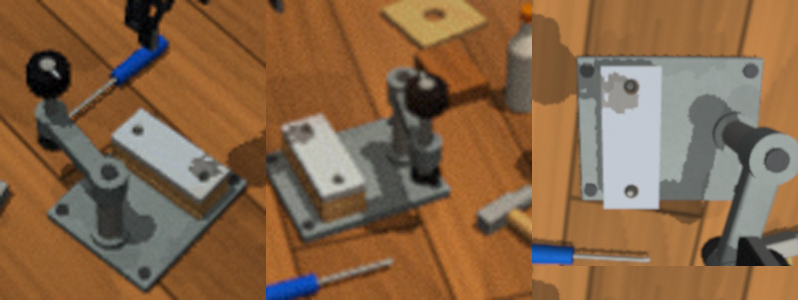

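The pack looks flush: the plate is on top and both pins show through its holes. Moving above the knob, estimated at (0.5705,-0.091).

Call:
jog_arm:
  increments:
    - [[-0.0924,0.0727,0.02,0,0,0,0],[-0.0924,0.0727,0.02,0,0,0,0],[-0.0924,0.0727,0.02,0,0,0,0],[-0.0924,0.0727,0.02,0,0,0,0],[-0.0924,0.0727,0.02,0,0,0,0],[0,0,0,0,0,0,0]]

```text
clock: 55.5
tcp_pos: [0.5724, -0.0933, 0.2631]
orientation: [-0.0, 0.651, 0.759, -0.0]
wrist_force: [-0.3, -0.0, -0.4]
finger_gap: 0.0854
grip_force: 0.0
```

```bash
cat > kn.py <<'E'
from h import *
def knob(zmid):
    c=cam('wrist'); print([(np.round(r['uv'],1),round(r['conf'],2),np.round(onz(c,r['uv'],zmid)[0,:2],4)) for r in spotter.landmark_of('knob_grip','wrist')])
    for r in spotter.cut_out('knob_grip','wrist'):
        ys,xs=np.nonzero(r['region']); (e,wh,an)=cv2.minAreaRect(np.c_[xs,ys].astype(np.float32)); cn=max(cv2.findContours(r['region'].astype(np.uint8),0,2)[0],key=cv2.contourArea)
        print('cut',np.round(r['uv']),round(r['conf'],2),[xs.min(),xs.max(),ys.min(),ys.max()],len(xs))
        P=onz(c,np.c_[xs,ys],zmid+.016)[:,:2]; print('  extent at top',P.min(0).round(4),P.max(0).round(4),c['pixels'][ys,xs].mean(0))
    return c
E
python3 -c "
from kn import *
c=knob(.211); save(c,'k1.png',k=1.3); plan(.5705,-.0909,.192)"
```

```text
[(array([249.1, 198. ]), 0.64, array([ 0.5717, -0.088 ]))]
cut [251. 202.] 0.67 [np.int64(214), np.int64(293), np.int64(161), np.int64(243)] 5030
  extent at top [ 0.5491 -0.1144] [ 0.6004 -0.0579] [54.49900596 52.36620278 51.1473161 ]
t 55.6 tcp [ 0.5701 -0.0907  0.2649] phi 98.84 tilt [-0.0013  0.0005] j6 1.12
  total mm [-0.3  0.5 72.9] units total [-0.0014  0.0019  0.2918] | n 3 per row [-0.0005  0.0006  0.0973] | turn deg 0 rows 0 per row 0.0
```

Call:
jog_arm:
  increments:
    - [[0,0.008,0.1,0,0,0,0],[0,0,0.1,0,0,0,0],[0,0,0.06,0,0,0,0],[0,0,0.03,0,0,0,0],[0,0,0,0,0,0,0]]
  force: 30

```text
clock: 56.15
tcp_pos: [0.5716, -0.0898, 0.1925]
orientation: [-0.001, 0.65, 0.76, -0.0]
wrist_force: [-0.7, 0.4, -0.1]
finger_gap: 0.0857
grip_force: 0.0
```

Call:
jog_arm:
  increments:
    - [[0,0,0,0,0,0,150],[0,0,0,0,0,0,150],[0,0,0,0,0,0,150],[0,0,0,0,0,0,150],[0,0,0,0,0,0,150],[0,0,0,0,0,0,150]]

```text
clock: 56.75
tcp_pos: [0.5733, -0.0907, 0.1942]
orientation: [0.001, 0.65, 0.76, 0.001]
wrist_force: [-0.6, 1.4, 6.0]
finger_gap: 0.0496
grip_force: 30.8
```

```bash
python3 -c "
from h import *
s=env.get_state(); p=s['tcp_pos'][:2]; print(s['finger_gap'],s['grip_force'],s['wrist_force'])
seat=np.array([.4638,.0100]); y=np.radians(8.9); post=seat+.12*np.array([np.cos(y),np.sin(y)])
d=p-post; a=np.arctan2(d[1],d[0]); sw=(a-(y+np.pi)+np.pi)%(2*np.pi)-np.pi; print('post',post,'r',np.hypot(*d),'swing',sw,np.degrees(sw))
plan(*p,.192)
n=12; th=sw/n; R2=lambda t:np.array([[np.cos(t),-np.sin(t)],[np.sin(t),np.cos(t)]])
st=R2(-th)@d-d; print('per row', th*180/np.pi/180, rot(s['orientation']).T@np.r_[st,0]/.25)"
```

```text
0.04955658570222255 30.766385793685913 [-0.55801277  1.37261216  5.97404838]
post [0.58235518 0.02856525] r 0.11963059429564722 swing 1.3399521097124953 76.77360063617662
t 56.8 tcp [ 0.5733 -0.0907  0.1942] phi 98.84 tilt [ 0.0023 -0.0005] j6 1.12
  total mm [ 0.  -0.   2.2] units total [ 0.     -0.      0.0087] | n 1 per row [ 0.     -0.      0.0087] | turn deg 0 rows 0 per row 0.0
per row 0.03554333362785955 [ 0.01504945 -0.05124088 -0.00012615]
```

Call:
jog_arm:
  increments:
    - [[0.015,-0.0512,0,0,0,0.0355,150],[0.015,-0.0512,0,0,0,0.0355,150],[0.015,-0.0512,0,0,0,0.0355,150],[0.015,-0.0512,0,0,0,0.0355,150],[0.015,-0.0512,0,0,0,0.0355,150],[0.015,-0.0512,0,0,0,0.0355,150],[0.015,-0.0512,0,0,0,0.0355,150],[0.015,-0.0512,0,0,0,0.0355,150],[0.015,-0.0512,0,0,0,0.0355,150],[0.015,-0.0512,0,0,0,0.0355,150],[0.015,-0.0512,0,0,0,0.0355,150],[0,0,0,0,0,0,150]]

```text
clock: 57.95
tcp_pos: [0.4637, -0.0031, 0.1941]
orientation: [0.001, 0.969, 0.245, -0.002]
wrist_force: [-10.5, -1.8, 14.3]
finger_gap: 0.0489
grip_force: 31.9
```

Call:
jog_arm:
  increments:
    - [[0.015,-0.0512,0,0,0,0.0355,150],[0,0,0,0,0,0,150]]

```text
clock: 58.15
tcp_pos: [0.4608, 0.0101, 0.1941]
orientation: [0.0, 0.982, 0.191, -0.002]
wrist_force: [-10.9, -0.6, 14.3]
finger_gap: 0.0492
grip_force: 31.9
```

```bash
cat > sw.py <<'E'
from h import *
s=env.get_state(); p=s['tcp_pos'][:2]; y=np.radians(8.9); post=np.array([.58235518,.02856525])
d=p-post; a=np.arctan2(d[1],d[0]); sw=(a-(y+np.pi)+np.pi)%(2*np.pi)-np.pi
print('r',np.hypot(*d),'swing est',sw,'F',s['wrist_force'].round(1),'gap',s['finger_gap'].round(4),'F tool',(rot(s['orientation']).T@s['wrist_force']).round(1))
plan(.4638,.010,s['tcp_pos'][2])
E
python3 sw.py
```

```text
Traceback (most recent call last):
  File "sw.py", line 4, in <module>
    print('r',np.hypot(*d),'swing est',sw,'F',s['wrist_force'].round(1),'gap',s['finger_gap'].round(4),'F tool',(rot(s['orientation']).T@s['wrist_force']).round(1))
                                                                              ^^^^^^^^^^^^^^^^^^^^^
AttributeError: 'float' object has no attribute 'round'
```

```bash
sed -i "s/s\['finger_gap'\].round(4)/round(s['finger_gap'],4)/" sw.py; python3 sw.py; python3 -c "
from h import *
s=env.get_state(); y=np.radians(8.9); print('tangential unit in tool', rot(s['orientation']).T@np.array([-np.sin(y),np.cos(y),0]))"
```

```text
r 0.12296174280384174 swing est -0.0043352609042166534 F [-10.9  -0.6  14.3] gap 0.0492 F tool [-10.4  -3.5 -14.3]
t 58.1 tcp [0.4608 0.0101 0.1941] phi 22.04 tilt [-0.0032 -0.0016] j6 2.61
  total mm [ 2.8  1.2 -0. ] units total [ 0.011   0.0048 -0.    ] | n 1 per row [ 0.011   0.0048 -0.    ] | turn deg 0 rows 0 per row 0.0
tangential unit in tool [ 0.22725263 -0.97383521 -0.00110713]
```

Call:
jog_arm:
  increments:
    - [[0.002,-0.008,0,0,0,0,150],[0,0,0,0,0,0,150]]

```text
clock: 58.35
tcp_pos: [0.4606, 0.0112, 0.1941]
orientation: [0.001, 0.981, 0.192, -0.002]
wrist_force: [-10.0, -3.5, 14.5]
finger_gap: 0.0493
grip_force: 31.9
```

Call:
jog_arm:
  increments:
    - [[0.002,-0.008,0,0,0,0,150],[0,0,0,0,0,0,150]]

```text
clock: 58.55
tcp_pos: [0.4606, 0.0114, 0.1941]
orientation: [0.003, 0.982, 0.191, -0.002]
wrist_force: [-10.8, -11.2, 14.0]
finger_gap: 0.0495
grip_force: 32.0
```

Call:
jog_arm:
  increments:
    - [[0.002,-0.008,0,0,0,0,150],[0,0,0,0,0,0,150]]

```text
clock: 58.75
tcp_pos: [0.4606, 0.0116, 0.1941]
orientation: [0.005, 0.982, 0.191, -0.002]
wrist_force: [-11.5, -18.9, 12.2]
finger_gap: 0.0492
grip_force: 32.4
```

At the stop (reaction force rising, TCP no longer moving). Release and unwind the wrist for the first winding stroke.

Call:
jog_arm:
  increments:
    - [[-0.004,0.018,0,0,0,0,150],[0,0,0,0,0,0,0],[0,0,0,0,0,0,0],[0,0,0,0,0,0,0],[0,0,0,0,0,-0.046,0],[0,0,0,0,0,-0.046,0],[0,0,0,0,0,-0.046,0],[0,0,0,0,0,-0.046,0],[0,0,0,0,0,-0.046,0],[0,0,0,0,0,-0.046,0],[0,0,0,0,0,-0.046,0],[0,0,0,0,0,-0.046,0],[0,0,0,0,0,0,0]]

```text
clock: 60.05
tcp_pos: [0.4634, 0.0117, 0.1925]
orientation: [-0.0, 0.717, 0.697, -0.0]
wrist_force: [-0.5, 0.4, 0.2]
finger_gap: 0.0856
grip_force: 0.0
```

```bash
python3 sw.py; python3 -c "
from kn import *
knob(.211); plan(.461,.0113,.191)"
```

```text
r 0.12010367604590404 swing est -0.014521961224840396 F [-0.5  0.4  0.2] gap 0.0856 F tool [ 0.3 -0.5 -0.2]
t 60.0 tcp [0.4634 0.0117 0.1925] phi 88.45 tilt [-0.0001 -0.    ] j6 1.45
  total mm [-1.7  0.4 -0. ] units total [-0.0068  0.0016 -0.    ] | n 1 per row [-0.0068  0.0016 -0.    ] | turn deg 0 rows 0 per row 0.0
[(array([244.4, 258.2]), 0.93, array([0.4619, 0.0117]))]
cut [243. 263.] 0.93 [np.int64(184), np.int64(307), np.int64(200), np.int64(325)] 11632
  extent at top [ 0.4372 -0.0133] [0.4884 0.0465] [44.82281637 43.65208047 43.23555708]
t 60.2 tcp [0.4633 0.0116 0.1926] phi 88.25 tilt [-0.0002 -0.    ] j6 1.45
  total mm [-0.4 -2.3  1.6] units total [-0.0016 -0.0093  0.0065] | n 1 per row [-0.0016 -0.0093  0.0065] | turn deg 0 rows 0 per row 0.0
```

Call:
jog_arm:
  increments:
    - [[0,-0.004,0.004,0,0,-0.046,0],[0,0,0,0,0,-0.046,0],[0,0,0,0,0,-0.046,0],[0,0,0,0,0,-0.046,0],[0,0,0,0,0,-0.046,0],[0,0,0,0,0,-0.046,0],[0,0,0,0,0,-0.046,0],[0,0,0,0,0,-0.046,0],[0,0,0,0,0,-0.046,0],[0,0,0,0,0,-0.046,0],[0,0,0,0,0,-0.046,0],[0,0,0,0,0,-0.046,0],[0,0,0,0,0,-0.046,0],[0,0,0,0,0,-0.046,0],[0,0,0,0,0,-0.046,0],[0,0,0,0,0,-0.046,0],[0,0,0,0,0,-0.046,0],[0,0,0,0,0,-0.046,0],[0,0,0,0,0,-0.046,0],[0,0,0,0,0,-0.046,0]]

```text
clock: 62.2
tcp_pos: [0.4624, 0.0115, 0.1917]
orientation: [-0.0, -0.603, 0.798, -0.0]
wrist_force: [0.0, -0.5, -0.1]
finger_gap: 0.0852
grip_force: 0.0
```

Call:
jog_arm:
  increments:
    - [[0,0,0,0,0,-0.046,0],[0,0,0,0,0,-0.046,0],[0,0,0,0,0,-0.046,0],[0,0,0,0,0,-0.046,0],[0,0,0,0,0,-0.046,0],[0,0,0,0,0,-0.046,0],[0,0,0,0,0,-0.046,0],[0,0,0,0,0,-0.046,0],[0,0,0,0,0,-0.046,0],[0,0,0,0,0,0,0]]

```text
clock: 63.2
tcp_pos: [0.4624, 0.0115, 0.1918]
orientation: [0.0, 0.962, -0.272, 0.0]
wrist_force: [0.6, 0.2, 0.3]
finger_gap: 0.0854
grip_force: 0.0
```

```bash
python3 sw.py; python3 -c "
from kn import *
c=knob(.211); plan(.462,.0117,.191)"
```

```text
r 0.12120709618379721 swing est -0.014215888104804897 F [0.6 0.2 0.3] gap 0.0854 F tool [ 0.4 -0.5 -0.3]
t 63.2 tcp [0.4624 0.0115 0.1918] phi -31.56 tilt [ 0.0001 -0.0001] j6 -2.74
  total mm [2.  0.5 0. ] units total [0.0081 0.0021 0.    ] | n 1 per row [0.0081 0.0021 0.    ] | turn deg 0 rows 0 per row 0.0
[(array([252.1, 258.5]), 0.91, array([0.464 , 0.0115]))]
cut [254. 264.] 0.56 [np.int64(193), np.int64(317), np.int64(197), np.int64(325)] 12080
  extent at top [ 0.439  -0.0181] [0.4969 0.0355] [46.10703642 44.34793046 43.76970199]
t 63.4 tcp [0.4623 0.0115 0.1918] phi -31.69 tilt [ 0.     -0.0001] j6 -2.74
  total mm [-0.4  0.   0.8] units total [-0.0015  0.      0.0031] | n 1 per row [-0.0015  0.      0.0031] | turn deg 0 rows 0 per row 0.0
```

Call:
jog_arm:
  increments:
    - [[0,0,0,0,0,0,150],[0,0,0,0,0,0,150],[0,0,0,0,0,0,150],[0,0,0,0,0,0,150],[0,0,0,0,0,0,150],[0,0,0,0,0,0,150]]
  force: 40

```text
clock: 63.95
tcp_pos: [0.4619, 0.0109, 0.192]
orientation: [0.001, 0.962, -0.272, -0.0]
wrist_force: [-3.7, -4.0, 4.5]
finger_gap: 0.0495
grip_force: 41.3
```

Call:
jog_arm:
  increments:
    - [[0,0,0.0011,0,0,0.046,150],[0,0,0.0011,0,0,0.046,150],[0,0,0.0011,0,0,0.046,150],[0,0,0.0011,0,0,0.046,150],[0,0,0.0011,0,0,0.046,150],[0,0,0.0011,0,0,0.046,150],[0,0,0.0011,0,0,0.046,150],[0,0,0.0011,0,0,0.046,150],[0,0,0.0011,0,0,0.046,150],[0,0,0.0011,0,0,0.046,150],[0,0,0.0011,0,0,0.046,150],[0,0,0.0011,0,0,0.046,150],[0,0,0.0011,0,0,0.046,150],[0,0,0.0011,0,0,0.046,150],[0,0,0.0011,0,0,0.046,150],[0,0,0.0011,0,0,0.046,150],[0,0,0.0011,0,0,0.046,150],[0,0,0.0011,0,0,0.046,150],[0,0,0.0011,0,0,0.046,150]]

```text
clock: 65.85
tcp_pos: [0.4602, 0.0116, 0.1868]
orientation: [-0.002, 0.08, 0.997, -0.0]
wrist_force: [-9.3, -1.7, 9.4]
finger_gap: 0.0491
grip_force: 41.7
```

```bash
python3 sw.py
```

```text
r 0.12332413080669237 swing est -0.01716948445992994 F [-9.3 -1.7  9.4] gap 0.0491 F tool [ 9.  -3.2 -9.4]
t 65.8 tcp [0.4602 0.0116 0.1868] phi 170.84 tilt [-0.0034 -0.    ] j6 0.01
  total mm [-3.8 -1.  -0. ] units total [-0.0152 -0.004  -0.    ] | n 1 per row [-0.0152 -0.004  -0.    ] | turn deg 0 rows 0 per row 0.0
```

Call:
jog_arm:
  increments:
    - [[0.008,0,0.0011,0,0,0.046,150],[0,0,0.0011,0,0,0.046,150],[0,0,0.0011,0,0,0.046,150],[0,0,0.0011,0,0,0.046,150],[0,0,0.0011,0,0,0.046,150],[0,0,0.0011,0,0,0.046,150],[0,0,0.0011,0,0,0.046,150],[0,0,0.0011,0,0,0.046,150],[0,0,0.0011,0,0,0.046,150],[0,0,0.0011,0,0,0.046,150],[0,0,0.0011,0,0,0.046,150],[0,0,0.0011,0,0,0.046,150],[0,0,0.0011,0,0,0.046,150],[0,0,0.0011,0,0,0.046,150],[0,0,0.0011,0,0,0.046,150],[0,0,0.0011,0,0,0.046,150],[0,0,0.0011,0,0,0.046,150],[0,0,0.0011,0,0,0.046,150],[0,0,0.0011,0,0,0.046,150],[0,0,0,0,0,0,150]]

```text
clock: 67.85
tcp_pos: [0.4619, 0.0116, 0.1816]
orientation: [0.0, 0.993, 0.12, 0.001]
wrist_force: [4.2, -1.1, 0.6]
finger_gap: 0.049
grip_force: 41.4
```

```bash
python3 sw.py
```

```text
r 0.12166379052108121 swing est -0.015650455279939024 F [ 4.2 -1.1  0.6] gap 0.049 F tool [ 3.8  2.  -0.6]
t 67.8 tcp [0.4619 0.0116 0.1816] phi 13.84 tilt [ 0.0029 -0.0003] j6 2.75
  total mm [1.5 2.  0. ] units total [0.0059 0.0082 0.    ] | n 1 per row [0.0059 0.0082 0.    ] | turn deg 0 rows 0 per row 0.0
```

Call:
jog_arm:
  increments:
    - [[0,0,0,0,0,0,0],[0,0,0,0,0,0,0],[0,0,0,0,0,0,0],[0,0,0,0,0,-0.046,0],[0,0,0,0,0,-0.046,0],[0,0,0,0,0,-0.046,0],[0,0,0,0,0,-0.046,0],[0,0,0,0,0,-0.046,0],[0,0,0,0,0,-0.046,0],[0,0,0,0,0,-0.046,0],[0,0,0,0,0,-0.046,0],[0,0,0,0,0,-0.046,0],[0,0,0,0,0,-0.046,0],[0,0,0,0,0,-0.046,0],[0,0,0,0,0,-0.046,0],[0,0,0,0,0,-0.046,0],[0,0,0,0,0,-0.046,0],[0,0,0,0,0,-0.046,0],[0,0,0,0,0,-0.046,0],[0,0,0,0,0,-0.046,0]]

```text
clock: 69.85
tcp_pos: [0.46, 0.012, 0.1812]
orientation: [-0.0, 0.216, 0.976, 0.0]
wrist_force: [-0.2, -0.3, -0.1]
finger_gap: 0.0856
grip_force: 0.0
```

Call:
jog_arm:
  increments:
    - [[0,0,0,0,0,-0.046,0],[0,0,0,0,0,-0.046,0],[0,0,0,0,0,-0.046,0],[0,0,0,0,0,-0.046,0],[0,0,0,0,0,-0.046,0],[0,0,0,0,0,-0.046,0],[0,0,0,0,0,-0.046,0],[0,0,0,0,0,-0.046,0],[0,0,0,0,0,-0.046,0],[0,0,0,0,0,-0.046,0],[0,0,0,0,0,-0.046,0],[0,0,0,0,0,-0.046,0],[0,0,0,0,0,-0.046,0],[0,0,0,0,0,-0.046,0],[0,0,0,0,0,-0.046,0],[0,0,0,0,0,-0.046,0],[0,0,0,0,0,-0.046,0],[0,0,0,0,0,-0.046,0],[0,0,0,0,0,-0.046,0],[0,0,0,0,0,-0.046,0]]

```text
clock: 71.85
tcp_pos: [0.46, 0.012, 0.1812]
orientation: [-0.0, 0.942, -0.337, -0.0]
wrist_force: [0.4, -0.1, -0.1]
finger_gap: 0.0854
grip_force: 0.0
```

```bash
python3 sw.py; python3 -c "
from kn import *
c=knob(.2005)"
```

```text
r 0.12345998924682079 swing est -0.02058853284632889 F [ 0.4 -0.1 -0.1] gap 0.0854 F tool [ 0.4 -0.1  0.1]
t 71.8 tcp [0.46   0.012  0.1812] phi -39.35 tilt [-0.0006  0.0003] j6 -2.6
  total mm [ 4.2 -0.9 -0. ] units total [ 0.0167 -0.0035 -0.    ] | n 1 per row [ 0.0167 -0.0035 -0.    ] | turn deg 0 rows 0 per row 0.0
[(array([252.4, 255.7]), 0.85, array([0.4627, 0.0109]))]
cut [251. 257.] 0.62 [np.int64(189), np.int64(313), np.int64(194), np.int64(322)] 11953
  extent at top [ 0.4387 -0.0187] [0.495  0.0363] [45.18271564 43.57291057 43.37488497]
```

Call:
jog_arm:
  increments:
    - [[0.0045,-0.001,0.002,0,0,0,0],[0,0,0,0,0,0,150],[0,0,0,0,0,0,150],[0,0,0,0,0,0,150],[0,0,0,0,0,0,150],[0,0,0,0,0,0,150],[0,0,0,0,0,0,150]]

```text
clock: 72.7
tcp_pos: [0.4613, 0.0111, 0.181]
orientation: [0.0, 0.94, -0.34, 0.0]
wrist_force: [-2.6, -0.7, 3.9]
finger_gap: 0.0493
grip_force: 41.2
```

Call:
jog_arm:
  increments:
    - [[0,0,0.0011,0,0,0.046,150],[0,0,0.0011,0,0,0.046,150],[0,0,0.0011,0,0,0.046,150],[0,0,0.0011,0,0,0.046,150],[0,0,0.0011,0,0,0.046,150],[0,0,0.0011,0,0,0.046,150],[0,0,0.0011,0,0,0.046,150],[0,0,0.0011,0,0,0.046,150],[0,0,0.0011,0,0,0.046,150],[0,0,0.0011,0,0,0.046,150],[0,0,0.0011,0,0,0.046,150],[0,0,0.0011,0,0,0.046,150],[0,0,0.0011,0,0,0.046,150],[0,0,0.0011,0,0,0.046,150],[0,0,0.0011,0,0,0.046,150],[0,0,0.0011,0,0,0.046,150],[0,0,0.0011,0,0,0.046,150],[0,0,0.0011,0,0,0.046,150],[0,0,0.0011,0,0,0.046,150],[0,0,0,0,0,0,150]]

```text
clock: 74.7
tcp_pos: [0.4607, 0.0115, 0.1757]
orientation: [-0.0, 0.149, 0.989, 0.0]
wrist_force: [-3.2, 0.6, 4.8]
finger_gap: 0.0491
grip_force: 41.4
```

Call:
jog_arm:
  increments:
    - [[0,0,0.0011,0,0,0.046,150],[0,0,0.0011,0,0,0.046,150],[0,0,0.0011,0,0,0.046,150],[0,0,0.0011,0,0,0.046,150],[0,0,0.0011,0,0,0.046,150],[0,0,0.0011,0,0,0.046,150],[0,0,0.0011,0,0,0.046,150],[0,0,0.0011,0,0,0.046,150],[0,0,0.0011,0,0,0.046,150],[0,0,0.0011,0,0,0.046,150],[0,0,0.0011,0,0,0.046,150],[0,0,0.0011,0,0,0.046,150],[0,0,0.0011,0,0,0.046,150],[0,0,0.0011,0,0,0.046,150],[0,0,0.0011,0,0,0.046,150],[0,0,0.0011,0,0,0.046,150],[0,0,0.0011,0,0,0.046,150],[0,0,0.0011,0,0,0.046,150],[0,0,0,0,0,0,150]]

```text
clock: 76.6
tcp_pos: [0.4614, 0.0114, 0.1708]
orientation: [-0.0, 0.993, 0.121, 0.0]
wrist_force: [-2.3, 0.9, 3.6]
finger_gap: 0.0493
grip_force: 41.3
```

```bash
python3 sw.py; python3 -c "
from h import *
print(env.get_state()['ft_torque'])"
```

```text
r 0.12219512338345978 swing est -0.014535128888473636 F [-2.3  0.9  3.6] gap 0.0493 F tool [-2.  -1.4 -3.6]
t 76.6 tcp [0.4614 0.0114 0.1708] phi 13.92 tilt [0.0002 0.0002] j6 2.75
  total mm [2. 2. 0.] units total [0.0081 0.0078 0.    ] | n 1 per row [0.0081 0.0078 0.    ] | turn deg 0 rows 0 per row 0.0
[ 0.02218485  0.27808415 -0.05992008]
```

Call:
jog_arm:
  increments:
    - [[0,0,0,0,0,0,0],[0,0,0,0,0,0,0],[0,0,0,0,0,0,0],[0,0,0,0,0,-0.046,0],[0,0,0,0,0,-0.046,0],[0,0,0,0,0,-0.046,0],[0,0,0,0,0,-0.046,0],[0,0,0,0,0,-0.046,0],[0,0,0,0,0,-0.046,0],[0,0,0,0,0,-0.046,0],[0,0,0,0,0,-0.046,0],[0,0,0,0,0,-0.046,0],[0,0,0,0,0,-0.046,0],[0,0,0,0,0,-0.046,0],[0,0,0,0,0,-0.046,0]]

```text
clock: 78.1
tcp_pos: [0.4615, 0.0113, 0.1705]
orientation: [0.0, 0.547, 0.837, 0.0]
wrist_force: [0.7, 0.1, -0.0]
finger_gap: 0.0854
grip_force: 0.0
```

Call:
jog_arm:
  increments:
    - [[0,0,0,0,0,-0.046,0],[0,0,0,0,0,-0.046,0],[0,0,0,0,0,-0.046,0],[0,0,0,0,0,-0.046,0],[0,0,0,0,0,-0.046,0],[0,0,0,0,0,-0.046,0],[0,0,0,0,0,-0.046,0],[0,0,0,0,0,-0.046,0],[0,0,0,0,0,-0.046,0],[0,0,0,0,0,-0.046,0],[0,0,0,0,0,-0.046,0],[0,0,0,0,0,-0.046,0],[0,0,0,0,0,-0.046,0],[0,0,0,0,0,0,150],[0,0,0,0,0,0,150],[0,0,0,0,0,0,150],[0,0,0,0,0,0,150],[0,0,0,0,0,0,150],[0,0,0,0,0,0,150]]

```text
clock: 80.0
tcp_pos: [0.4613, 0.0113, 0.1708]
orientation: [-0.0, -0.349, 0.937, -0.0]
wrist_force: [-2.8, -0.2, 4.0]
finger_gap: 0.0489
grip_force: 41.2
```

Call:
jog_arm:
  increments:
    - [[0,0,0.0011,0,0,0.046,150],[0,0,0.0011,0,0,0.046,150],[0,0,0.0011,0,0,0.046,150],[0,0,0.0011,0,0,0.046,150],[0,0,0.0011,0,0,0.046,150],[0,0,0.0011,0,0,0.046,150],[0,0,0.0011,0,0,0.046,150],[0,0,0.0011,0,0,0.046,150],[0,0,0.0011,0,0,0.046,150],[0,0,0.0011,0,0,0.046,150],[0,0,0.0011,0,0,0.046,150],[0,0,0.0011,0,0,0.046,150],[0,0,0.0011,0,0,0.046,150],[0,0,0.0011,0,0,0.046,150],[0,0,0.0011,0,0,0.046,150],[0,0,0.0011,0,0,0.046,150],[0,0,0,0,0,0,150]]

```text
clock: 81.7
tcp_pos: [0.4611, 0.0109, 0.1664]
orientation: [0.0, 0.717, 0.697, -0.0]
wrist_force: [-2.8, -2.0, 5.5]
finger_gap: 0.049
grip_force: 41.4
```

```bash
python3 sw.py; python3 -c "
from h import *
print(env.get_state()['ft_torque'])"
```

```text
r 0.12253143852633627 swing est -0.010469787061497371 F [-2.8 -2.   5.5] gap 0.049 F tool [-2.1 -2.8 -5.5]
t 81.7 tcp [0.4611 0.0109 0.1664] phi 88.35 tilt [-0.0003 -0.001 ] j6 1.45
  total mm [-0.8  2.7  0. ] units total [-0.0032  0.0109  0.    ] | n 1 per row [-0.0032  0.0109  0.    ] | turn deg 0 rows 0 per row 0.0
[-0.34164654  0.5634725  -0.07283691]
```

Call:
jog_arm:
  increments:
    - [[0,0,0.0011,0,0,0.046,150],[0,0,0.0011,0,0,0.046,150],[0,0,0.0011,0,0,0.046,150],[0,0,0.0011,0,0,0.046,150],[0,0,0.0011,0,0,0.046,150],[0,0,0.0011,0,0,0.046,150],[0,0,0.0011,0,0,0.046,150],[0,0,0.0011,0,0,0.046,150],[0,0,0,0,0,0,150]]

```text
clock: 82.6
tcp_pos: [0.4609, 0.0111, 0.1642]
orientation: [0.0, 0.981, 0.192, -0.0]
wrist_force: [-3.7, -0.5, 7.2]
finger_gap: 0.049
grip_force: 41.5
```

Call:
jog_arm:
  increments:
    - [[0,0,0,0,0,0,0],[0,0,0,0,0,0,0],[0,0,0,0,0,0,0],[0,0,0,0,0,0,0],[0,0,-0.04,0,0,0,0],[0,0,-0.1,0,0,0,0],[0,0,-0.1,0,0,0,0],[0,0,-0.1,0,0,0,0],[0,0,-0.1,0,0,0,0],[0,0,-0.1,0,0,0,0],[0,0,-0.1,0,0,0,0],[0,0,0,0,0,0,0]]

```text
clock: 83.8
tcp_pos: [0.4629, 0.0111, 0.3282]
orientation: [0.001, 0.981, 0.192, 0.003]
wrist_force: [0.1, -0.2, 0.0]
finger_gap: 0.0851
grip_force: 0.0
```

```bash
python3 -c "
from h import *
c=cam('side'); s=cam('scene'); 
for cc,n in((c,'side'),(s,'scene')):
    print(n,proj(cc,[[.4638,.010,.211-.0273],[.4638,.010,.064],[.4638,.010,.075],[.4638,.010,.0695]]).round(1).tolist(), [(np.round(r['uv']),round(r['conf'],2)) for r in spotter.landmark_of('pad_face',n)])
a=cv2.resize(c['pixels'][160:240,200:280],(400,480),interpolation=2);b=cv2.resize(s['pixels'][155:235,235:315],(400,480),interpolation=2)
cv2.imwrite('pics/end.png',np.hstack([a,b])[:,:,::-1])"; python3 sw.py
```

```text
side [[234.6, 178.9], [236.1, 205.9], [236.0, 203.5], [236.1, 204.7]] [(array([232., 207.]), 0.5)]
scene [[279.0, 183.4], [277.8, 205.4], [277.9, 203.5], [277.9, 204.4]] [(array([277., 204.]), 0.49)]
r 0.12260328994837504 swing est -0.014470588458431521 F [ 0.  -0.1  0.3] gap 0.0853 F tool [ 0.   0.1 -0.3]
t 84.0 tcp [0.461  0.0114 0.3234] phi 22.17 tilt [-0.0011  0.0001] j6 2.6
  total mm [ 2.1  2.3 -0. ] units total [ 0.0085  0.0093 -0.    ] | n 1 per row [ 0.0085  0.0093 -0.    ] | turn deg 0 rows 0 per row 0.0
```

View pics/end.png

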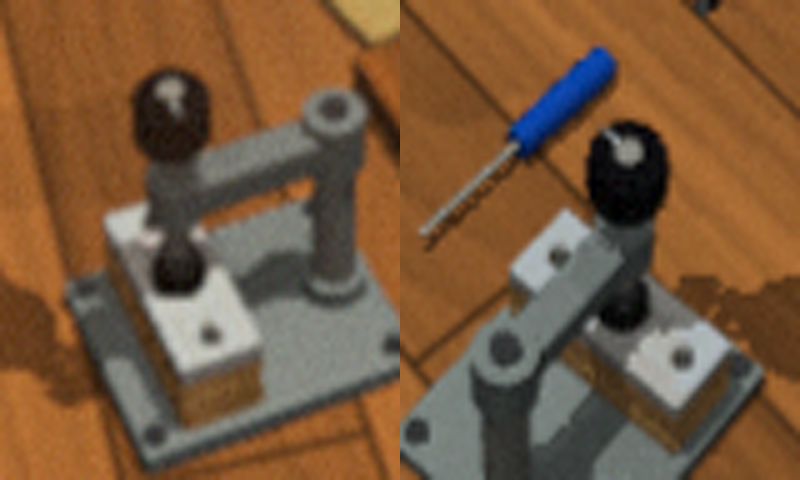

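The last picture shows the pad seated on the plate at about (180,265) in the side view and (622,300) in the scene view, with the arm over the pack. The white mark has turned about 176°, as planned for 27.3 mm of travel, which leaves the spring in by about 5 mm. Handing in.

```bash
python3 -c "
from workcell import ticket
print(ticket.hand_in())"
```

```text
the job is handed in; nothing more can be done
None
```

The job is handed in, with no verdict shown: all three sides and the plate are on the pins, the arm is at its stop, and the pad is wound onto the plate with its spring in by about 5 mm (worked out from the turns, not measured).

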